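# Stow loose bolts in a push-latch drawer and lock it

## Robot

A 7-joint arm with a two-finger parallel gripper is mounted at the origin on the work surface; the furniture and walls round the work are solid. World frame = base frame: x ahead of the robot, y to its left, z up, the work surface at z = 0. Lengths are in m, angles in rad, forces in N, time in s.
With the tool pointing down it reaches from about 0.425 to 1.025 m from the base axis. Payload 9.4 kg.
Tool frame: the origin (TCP) lies on the centre line of the jaws, within the pads' length; the fingertips stand 25 mm ahead of it and the grasp point (between the pads) lies 6 mm ahead of it; z points along the fingers, y is the direction in which the jaws open and shut (so a half turn about z gives the same grasp; the last joint's range is limited). The gripper opens to 85 mm and grips with 20 to 120 N. Pads are 22 mm wide; open, the fingers measure 114 mm over their backs; the gripper's body (76 mm by 85 mm) begins 54 mm behind the grasp point. The pads swing forward as they close: fully open they stand 13 mm farther back than shut.
Start: joints at [-1.266, 0.599, -0.003, 1.599, 0.002, 0.943, -0.08], TCP at [0.27, 0.673, 0.256] pointing down, gripper open.
Joint ranges: [-2.57, 2.57], [-0.35, 1.97], [-1.29, 1.29], [0.11, 2.56], [-1.05, 4.19], [0.11, 1.86], [-2.63, 2.63]. Speed limits (rad/s): [2.22, 2.22, 3.01, 3.01, 3.14, 3.14, 3.14].

## Interface

Orientations are given as a unit quaternion [w, x, y, z].
In Python, from cell import arm gives the robot as it stands.
- The arm moves only by the tool carry_out, never from a script. Its argument "series" is a list of rows, each a list of 7 numbers: the closure, from 0 (fully open) to 1 (shut), then the shift along the tool's x, y, z in units of 50 mm (1.0 is 50 mm), then the turn, a rotation vector about the tool's x, y, z in units of 6 degrees (1.0 is 6 degrees). In form: [[claw, dx, dy, dz, ax, ay, az], ...]. A call has 1 to 12 rows; each row shifts and turns the commanded pose from where the row before left it, along the tool's axes as they then stand; what a row does not reach is not made up. A row lasts 1/10 s, in which the tool goes at most 50 mm and 8.59 degrees, less where a joint would pass 70% of its speed; a pose out of reach is approached as far as the arm can. A call is refused whole if a number of a shift passes 1 or a number of a turn 1, either way. A call with a gripper value outside its range is refused whole. The fingers move at their own pace and stop on an object; "grip_force" is the grip in N (left out, the last holds). Time passes only in rows, so rows that do not move let the fingers close. It gives the time, the measured TCP pose, the force and the opening at its end, in the units of the state.
- arm.get_obs(): the state, without advancing time (a new reading comes with each control period).
- arm.get_image(name): name is "side" or "top"; returns the picture (384x512x3 uint8, red, green, blue); there is no depth.
- arm.camera_model(name): a dict with "fx", "fy", "cx", "cy" (pixels), "extrinsics" (4x4, takes a point from world to camera coordinates). Camera axes: x right, y down, z forward; pixel columns grow to the right and rows downward; lengths in m; the calibration is good to about 2 mm. A picture is of the moment at which its call begins. camera_model takes no time and is no camera call.
- arm.job_done(): hands the job in, once; it reports no verdict.
The state is a dict: "time": time; "joints": joint angles; "qd": joint speeds; "joint_efforts": joint torques, N m; "eef_pos": TCP position; "tcp_rot": TCP orientation; "force": force on the tool from outside, world axes, zero at the start; "wrist_torque": the same for the moment, N m; "finger_gap": finger opening in m.
Only numpy, scipy, OpenCV 4.12 (cv2) and the standard library are available. Lean on these libraries where they do the work, as an engineer would, in place of code of your own. Each camera call takes 0.05 s, during which the arm holds its last target.

## Task

Put the loose hex bolts away: press the front of the small grey drawer cabinet once so that its push latch lets the drawer spring fully out, and put every bolt that stands or lies on the bench into the drawer. Then push the drawer home until the latch holds it shut again by itself, take the steel lock pin from its stand and put it down through both eyes at the front corner of the cabinet until its collar rests on the upper eye. Leave everything else where it is.

Things in the scene. Friction and masses are not known exactly. Their poses are not given: they have to be found in the camera images.
- cabinet: fixed low grey sheet-steel cabinet with one drawer: 110 mm deep (its x), 180 wide (its y), 84 high; origin at the centre of its underside; front faces its own -x. A fixed steel tab (the upper eye), 22 mm wide and 5 thick, sticks out 40 mm forward from the top plate at the +y front corner
- cabinet_eye (a point): centre of the 11 mm vertical hole of the upper eye, at the tab's top face, 84 mm above the bench; cabinet frame (-82, 76, 84) mm
- drawer (a joint): drawer travel in m, positive outwards (cabinet -x): 0 = shut, held by the push latch; 0.080 = fully out; -0.0078 = pressed in to the stop. Press the shut drawer in 7 mm or more, back off: a spring drives it right out if the tool draws back. To relatch, once it has been out over 40 mm: push in to the stop, back off; it settles at 0. If it comes out again, push again
- drawer_push (a point): centre of the face of the round black push pad (30 mm wide, 3 proud) mid drawer front, 42 mm above the bench; moves with the drawer, at cabinet x = -73 mm when shut; axes as the cabinet's: press along +x. Front plate 178 mm wide, 4 to 75 mm above the bench. Spring 4 N shut, 1.7 N fully out, plus 15 N per m/s damping; 12 to 15 N reaches the stop
- drawer_in (a point): centre of the drawer's inner floor, 13 mm above the bench, moving with it; axes as the cabinet's. Inside: x -47 (front plate) to +47 mm, y -80 to +80; side walls 40 mm high, front plate to 75 mm above the bench, 66 mm of height under the cabinet top. Fully out, x -47 to +41 is open to above, except under the upper eye's tab (y 65 to 87, x > 2 mm)
- drawer_eye (a point): centre of the 11 mm hole in the 5 mm thick steel tab on the drawer front (the lower eye), at its top face, 57 mm above the bench; it moves with the drawer and lies straight below the upper eye only when the drawer is shut at 0
- pin_stand: fixed dark steel block 44 x 44 x 46 mm high with a 12 mm hole, 41 mm deep, in its top, in which the lock pin stands at the start; origin at the centre of its underside
- lock_pin: loose steel lock pin, 70 g: shank 8 mm thick and 37 mm long with a bevelled tip, collar 18 mm wide and 4 mm thick above it, round knob 20 mm wide and 22 mm high on top (63 mm in all). Origin at the shank's tip, z along the pin to the knob. In the stand its collar rests on the block, origin 9 mm above the bench. Fully home in the eyes, its origin is 47 mm above the bench
- pin_head (a point): middle of the lock pin's knob, 52 mm above the pin's tip: the place to grip
- pin_tip (a point): tip of the lock pin's shank
- bolt_a: loose M16 hex bolt 60 mm long standing on its head, 100 g: head 28 x 24 mm and 10 mm high, shank 16 mm thick; origin at the centre of the head's flat end, z along the shank away from the head. 3 or 4 of the bolts are present
- bolt_b: the same, 52 mm long
- bolt_c: the same, 44 mm long
- bolt_d: the same, 52 mm long
- marker: bystander: paint marker 138 mm long, 14 mm thick, lying on the bench; origin at its middle
- offcut: bystander: steel plate offcut 60 x 90 x 12 mm lying on the bench; origin at its middle
Things that resemble listed ones, but are neither listed nor needed, are in the scene too. What is shaped like the bolt_a but green or orange is not meant.

How it is judged:
By the outcome, as a careful person would: the job done as asked, in the order asked, and still so for the second after the job is handed in, with the robot touching nothing.
Of bolt_a, bolt_b, bolt_c, bolt_d only 3 to 4 are there at a start; the rules pass over those that are not, and their reading is None.
At some moment in a run one of bolt_a, bolt_b, bolt_c, bolt_d may be knocked a few centimetres aside while the robot is not near it.
It also fails if it takes over 192 s, if anything falls off the work surface, if the arm or the gripper's body presses on something with over 40 N, if the wrist force passes 120 N, or if a joint passes its speed limit or range.

## Working session

There is one attempt and no reset: what is moved stays moved. The work goes in short steps, Python scripts to look and compute and a tool call to move; the robot and the scene stay as the last step left them, time stands still between calls to the robot, and variables do not carry over. Pictures are saved under pics/ and viewed, and the job is handed in when it is done.

Besides the shell and the picture viewer there is one more tool, called after ">>>" as a command line: name --pt "numbers of a row" for each row, then --argument value for the rest. carry_out: Moves the arm, as the interface text tells. Its arguments: {"type":"object","properties":{"series":{"type":"array"},"grip_force":{"type":"number"}},"required":["series"]}

```bash
ls; mkdir -p pics; python3 - <<'E'
from cell import arm
import cv2
o=arm.get_obs(); print(o)
for n in("side","top"):
    im=arm.get_image(n); cv2.imwrite(f"pics/{n}0.png",im[...,::-1]); m=arm.camera_model(n); print(n,m)
E
```

```text
pics
{'time': 0.0, 'joints': array([-1.2657205 ,  0.60013194, -0.00252832,  1.6001511 ,  0.00175158,
        0.94290799, -0.079829  ]), 'qd': array([ 4.24150017e-04,  1.45197358e-04, -6.92489815e-05,  7.49759840e-04,
       -6.29337875e-04, -9.29212317e-04,  2.08280101e-04]), 'joint_efforts': array([ 5.79410407e-04, -7.76469898e+01,  1.56474262e+00, -2.58010304e+01,
        1.22828566e-02,  9.02176456e-03,  1.03585211e-05]), 'eef_pos': array([0.26995629, 0.67238287, 0.25540463]), 'tcp_rot': array([-9.44278383e-05,  1.89736220e-01,  9.81834777e-01, -7.92492915e-04]), 'force': array([-0.61168474,  0.72376576,  0.57925008]), 'wrist_torque': array([-0.04141525, -0.00643874,  0.01306416]), 'finger_gap': 0.08534182841832848}
side {'fx': 363.5325915047988, 'fy': 363.5325915047988, 'cx': 250.9572691283431, 'cy': 197.32511195892488, 'extrinsics': array([[ 0.9786958 , -0.20430625,  0.02033416, -0.45049624],
       [-0.06954543, -0.42306227, -0.90342778,  0.0859915 ],
       [ 0.19317856,  0.88276683, -0.42825783,  0.82045828],
       [ 0.        ,  0.        ,  0.        ,  1.        ]])}
top {'fx': 452.13283175678015, 'fy': 452.13283175678015, 'cx': 260.476723351279, 'cy': 184.97571175545687, 'extrinsics': array([[ 0.01655648, -0.999845  ,  0.00598857, -0.01625863],
       [-0.98116871, -0.0173994 , -0.19236743,  0.47432916],
       [ 0.19244181, -0.00269088, -0.9813047 ,  1.01079175],
       [ 0.        ,  0.        ,  0.        ,  1.        ]])}
```

View pics/side0.png

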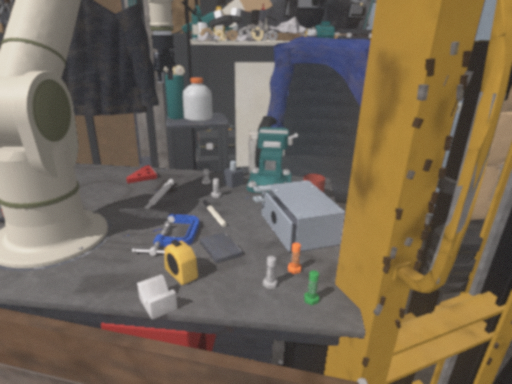

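View pics/top0.png

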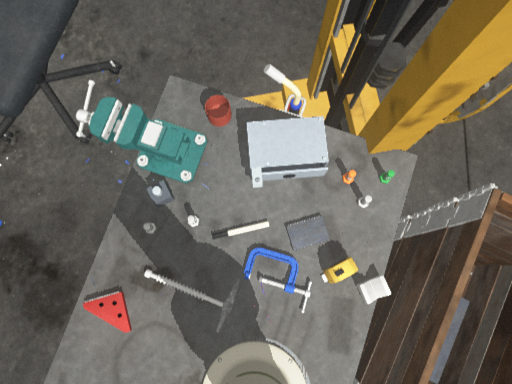

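```bash
python3 - <<'E'
import cv2
t=cv2.imread("pics/top0.png");s=cv2.imread("pics/side0.png")
cv2.imwrite("pics/t0a.png",cv2.resize(t[160:310,120:280],None,fx=4.5,fy=3.9,interpolation=cv2.INTER_CUBIC)) 
cv2.imwrite("pics/t0b.png",cv2.resize(t[100:220,230:410],None,fx=4,fy=4,interpolation=cv2.INTER_CUBIC))
cv2.imwrite("pics/s0a.png",cv2.resize(s[150:300,120:330],None,fx=3.8,fy=3.8,interpolation=cv2.INTER_CUBIC))
E
```

```text
(no output)
```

View pics/t0a.png

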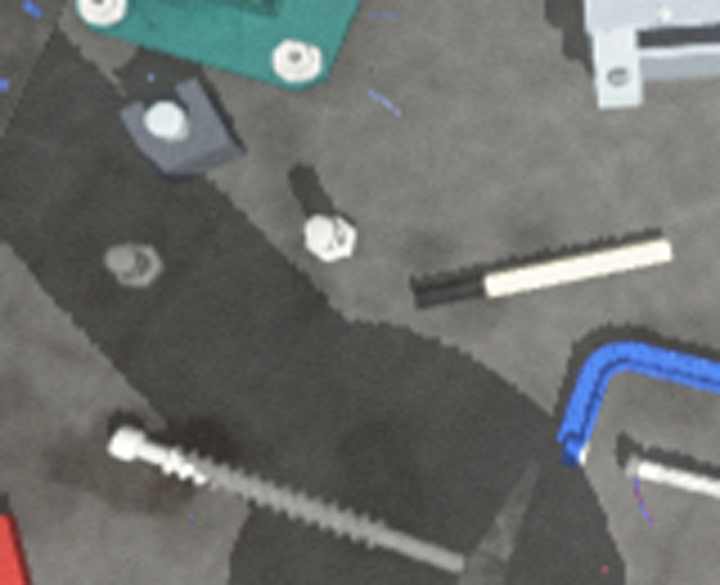

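View pics/t0b.png

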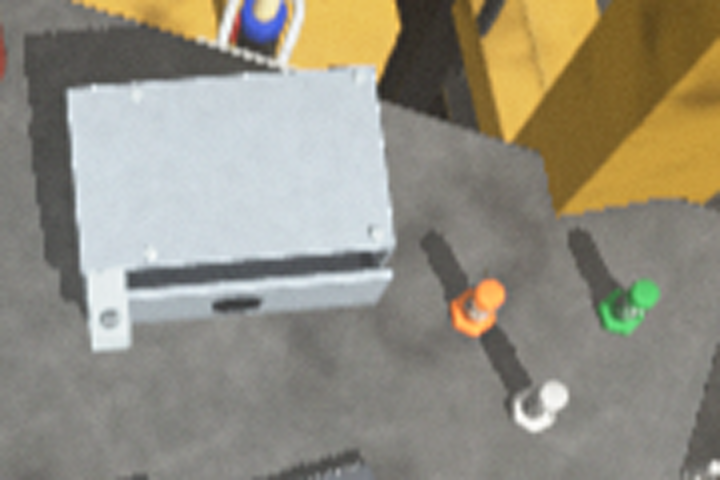

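View pics/s0a.png

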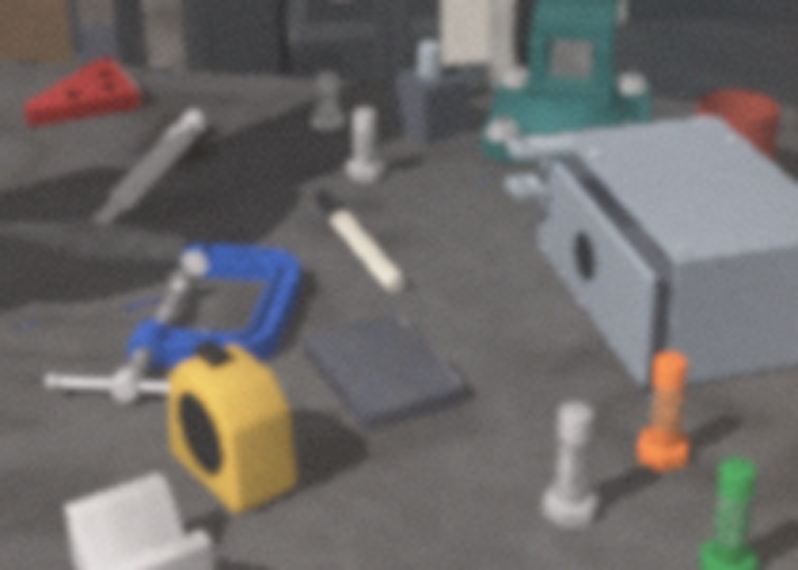

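```bash
cat > h.py <<'E'
import numpy as np, cv2
from cell import arm
from scipy.spatial.transform import Rotation as R
def ray(n,u,v):
    m=arm.camera_model(n);E=m["extrinsics"];d=E[:3,:3].T@np.array([(u-m["cx"])/m["fx"],(v-m["cy"])/m["fy"],1]);c=-E[:3,:3].T@E[:3,3];return c,d/np.linalg.norm(d)
def onz(n,u,v,z):
    c,d=ray(n,u,v);return c+d*(z-c[2])/d[2]
def proj(n,p):
    m=arm.camera_model(n);q=m["extrinsics"][:3,:3]@np.asarray(p)+m["extrinsics"][:3,3];return np.round([m["fx"]*q[0]/q[2]+m["cx"],m["fy"]*q[1]/q[2]+m["cy"]],1)
def two(a,b):
    c1,d1=ray("top",*a);c2,d2=ray("side",*b)
    A=np.stack([d1,-d2],1);t=np.linalg.lstsq(A,c2-c1,rcond=None)[0]
    p,q=c1+t[0]*d1,c2+t[1]*d2;return (p+q)/2,np.linalg.norm(p-q)
def rel(p,z=None):
    "tool-frame shift (in 50mm units) from measured TCP to world point"
    o=arm.get_obs();w,x,y,zz=o["tcp_rot"];r=R.from_quat([x,y,zz,w]);return r.inv().apply(np.asarray(p)-o["eef_pos"])/0.05
E
python3 - <<'E'
from h import *
np.set_printoptions(precision=4,suppress=True)
t=[(247,122),(323.75,116.75),(328,162),(251,167.5)]
P=[onz("top",*q,.084) for q in t]
for p in P: print(p)
print([np.linalg.norm(P[i]-P[(i+1)%4]) for i in range(4)])
print("eye",onz("top",257.2,179.5,.084), "eye side z", two((257.2,179.5),(120+523/3.8,150+185/3.8)))
# bolts: head base & tops
for nm,a,b in (("R",(365,200.5),(120+571/3.8,150+410/3.8)),):
    print(nm,two(a,b))
print("R top t", two((230+554/4,100+395/4),(120+576/3.8,150+408/3.8)))
print("M top t", two((120+326/4.5,160+236/3.9),(120+364/3.8,150+112/3.8)))
print("L top t", two((120+128/4.5,160+264/3.9),(120+327/3.8,150+76/3.8)))
print("pin", two((120+166/4.5,160+120/3.9),(120+429/3.8,150+44/3.8)))
c=arm.camera_model("top");print(proj("top",[.5,0,0]),proj("top",[.8,.2,0]))
E
```

```text
[0.6151 0.0256 0.084 ]
[ 0.6312 -0.1523  0.084 ]
[ 0.5231 -0.1609  0.084 ]
[0.5071 0.0141 0.084 ]
[np.float64(0.178659759973313), np.float64(0.10838894986538535), np.float64(0.17574059647046664), np.float64(0.10857422785947543)]
eye [ 0.4796 -0.0004  0.084 ] eye side z (array([0.4807, 0.0004, 0.0553]), np.float64(0.009552249764105382))
R (array([ 0.4417, -0.2497,  0.0559]), np.float64(0.002448693500198112))
R top t (array([ 0.4436, -0.2562,  0.0615]), np.float64(0.00029882036859182323))
M top t (array([0.3893, 0.1461, 0.0511]), np.float64(0.002682042551075189))
L top t (array([0.3719, 0.2481, 0.0412]), np.float64(0.0024596899308809653))
pin (array([0.4517, 0.227 , 0.0714]), np.float64(0.0004813836921145732))
[257.2 178.3] [181.6  63. ]
```

```bash
cat >> h.py <<'E'
CY=np.deg2rad(5.17);CC=np.array([.5691,-.0684])
def cab(x,y,z):
    c,s=np.cos(CY),np.sin(CY);return np.array([CC[0]+c*x-s*y,CC[1]+s*x+c*y,z])
def st():
    o=arm.get_obs();w,x,y,z=o["tcp_rot"];r=R.from_quat([x,y,z,w]).as_matrix()
    print("t%.1f"%o["time"],"tcp",o["eef_pos"].round(4),"yawY %.1f"%np.rad2deg(np.arctan2(r[1,1],r[0,1])),"tilt",r[:,2].round(3),"F",o["force"].round(1),"gap",round(float(o["finger_gap"]),4),"j",o["joints"].round(2))
E
python3 - <<'E'
from h import *
for n,u,v,z in (("orange",348.75,179.5,.01),("Rbase",230+533/4,100+410/4,.005),("offc1",327,237,.012),("offc2",318,213,.012),("offc3",286,224,.012),("Lbase",150.5,228.3,.01),("Mbase",193.5,221,.005),("mark",269,224,.007)): print(n,onz("top",u,v,z).round(4))
print(cab(-.13,0,.25),cab(-.082,.076,.084),cab(-.153,-.089,0),cab(-.153,.089,0))
for p in ([.4436,-.2562,.06],[.3893,.1461,.052],[.3719,.2481,.044],[.4517,.227,.072]): print(proj("top",p),proj("side",p))
st()
E
```

```text
orange [ 0.499  -0.2223  0.01  ]
Rbase [ 0.4439 -0.2571  0.005 ]
offc1 [ 0.3587 -0.1675  0.012 ]
offc2 [ 0.4155 -0.1467  0.012 ]
offc3 [ 0.3879 -0.0704  0.012 ]
Lbase [0.3723 0.2507 0.01  ]
Mbase [0.392  0.1504 0.005 ]
mark [ 0.3877 -0.0301  0.007 ]
[ 0.43962888 -0.08011445  0.25      ] [ 4.80585154e-01 -9.83016558e-05  8.40000000e-02] [ 0.42474234 -0.17082492  0.        ] [0.40870256 0.00645092 0.        ]
[368.3 198.9] [271.6 258.1]
[192.5 219.9] [215.3 179.2]
[148.2 227.1] [205.6 169.2]
[156.8 190.8] [233.  161.4]
t0.1 tcp [0.27   0.6724 0.2555] yawY 68.1 tilt [-0.    -0.001 -1.   ] F [ 0.1 -0.2  0.3] gap 0.0855 j [-1.27  0.6  -0.    1.6   0.    0.94 -0.08]
```

>>> carry_out --pt "1 0 0 0 0 0 -0.9" --pt "1 0 0 0 0 0 -0.9" --pt "1 0 0 0 0 0 -0.9" --pt "1 0 0 0 0 0 -0.9" --pt "1 0 0 0 0 0 -0.9" --pt "1 0 0 0 0 0 0" --grip_force 40

```text
time: 0.7
eef_pos: [0.2703, 0.6725, 0.2558]
tcp_rot: [-0.0, -0.045, 0.999, -0.0]
force: [-0.1, -0.1, 0.1]
finger_gap: 0.0003
```

```bash
python3 - <<'E'
from h import *
print(rel(cab(-.13,0,.2)),rel(cab(-.13,0,.058)))
E
```

```text
[ -2.01197605 -15.29555564   1.12646945] [ -2.0134003  -15.29333387   3.96646822]
```

>>> carry_out --pt "1 -0.4 -0.9 0 0 0 0" --pt "1 -0.4 -0.9 0 0 0 0" --pt "1 -0.4 -0.9 0 0 0 0" --pt "1 -0.4 -0.9 0 0 0 0" --pt "1 -0.4 -0.9 0 0 0 0" --pt "1 0 -0.9 0 0 0 0" --pt "1 0 -0.9 0 0 0 0" --pt "1 0 -0.9 0 0 0 0" --pt "1 0 -0.9 0 0 0 0" --pt "1 0 -0.9 0 0 0 0" --pt "1 0 -0.9 0 0 0 0" --pt "1 0 -0.9 0 0 0 0"

```text
time: 1.9
eef_pos: [0.4178, 0.1422, 0.2564]
tcp_rot: [0.0, -0.043, 0.999, 0.0]
force: [0.7, 0.2, -0.0]
finger_gap: 0.0004
```

>>> carry_out --pt "1 0 -0.9 0 0 0 0" --pt "1 0 -0.9 0 0 0 0" --pt "1 0 -0.9 0 0 0 0" --pt "1 0 -0.9 0 0 0 0" --pt "1 0 -0.8 0 0 0 0" --pt "1 0 0 0 0 0 0"

```text
time: 2.5
eef_pos: [0.4376, -0.0803, 0.2564]
tcp_rot: [0.0, -0.039, 0.999, -0.001]
force: [-0.2, 0.1, 0.4]
finger_gap: 0.0001
```

```bash
python3 - <<'E'
from h import *
st();print(rel(cab(-.13,0,.2)),rel(cab(-.13,0,.058)))
E
```

```text
t2.5 tcp [ 0.4376 -0.0803  0.2564] yawY 94.5 tilt [ 0.001 -0.002 -1.   ] F [-0.2  0.1  0.4] gap 0.0001 j [ 0.08  0.27 -0.03  2.21  0.02  0.66  1.68]
[-0.04102218  0.00183613  1.12793362] [-0.03991137  0.00619889  3.96793005]
```

>>> carry_out --pt "1 0 0 0.9 0 0 0" --pt "1 0 0 0.9 0 0 0" --pt "1 0 0 0.9 0 0 0" --pt "1 0 0 0.9 0 0 0" --pt "1 0 0 0.35 0 0 0" --pt "1 -0.4 0 0 0 0 0" --pt "1 -0.2 0 0 0 0 0" --pt "1 0 0 0 0 0 0"

```text
time: 3.3
eef_pos: [0.4694, -0.072, 0.059]
tcp_rot: [0.001, -0.044, 0.999, -0.0]
force: [-1.2, 0.8, -0.0]
finger_gap: 0.0001
```

```bash
python3 - <<'E'
from h import *
st();print(rel(cab(-.073,0,.058))*50)
cv2.imwrite("pics/s1.png",cv2.resize(arm.get_image("side")[140:300,180:380,::-1],None,fx=3.8,fy=3.8))
E
```

```text
t3.3 tcp [ 0.4694 -0.072   0.059 ] yawY 95.1 tilt [ 0.002  0.    -1.   ] F [-1.2  0.8 -0. ] gap 0.0001 j [ 0.04  0.66 -0.02  2.31  0.05  0.17  1.64]
[-26.61398942  -5.40592616   1.02030378]
```

View pics/s1.png

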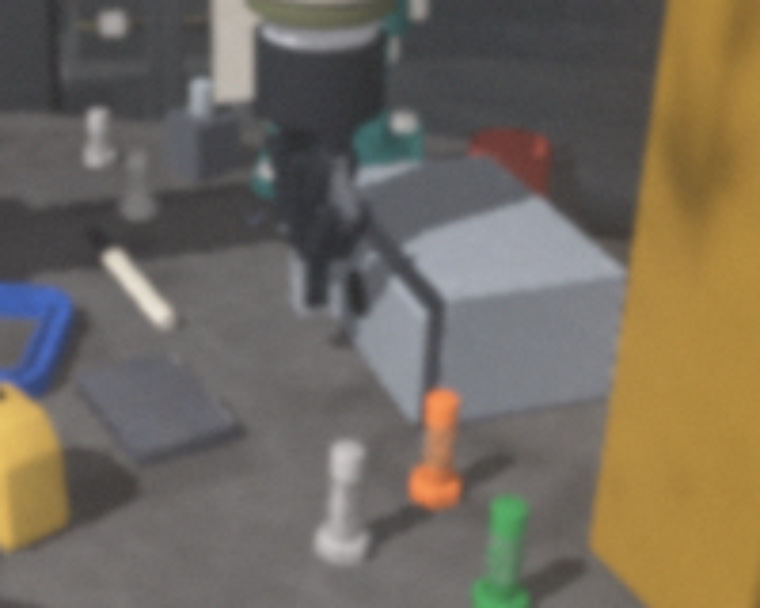

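>>> carry_out --pt "1 -0.1 -0.1 0 0 0 0" --pt "1 -0.1 0 0 0 0 0" --pt "1 -0.06 0 0 0 0 0" --pt "1 -0.06 0 0 0 0 0" --pt "1 0 0 0 0 0 0"

```text
time: 3.85
eef_pos: [0.4844, -0.076, 0.0589]
tcp_rot: [0.0, -0.045, 0.999, 0.0]
force: [0.7, 0.0, -0.6]
finger_gap: -0.0002
```

```bash
python3 - <<'E'
from h import *
st();print(rel(cab(-.073,0,.058))*50)
E
```

```text
t3.9 tcp [ 0.4844 -0.076   0.0589] yawY 95.1 tilt [ 0.001  0.    -1.   ] F [ 0.7  0.  -0.6] gap -0.0002 j [ 0.05  0.66 -0.02  2.28  0.06  0.2   1.64]
[-12.07996313  -0.02940967   0.90723505]
```

>>> carry_out --pt "1 -0.06 0 0 0 0 0" --pt "1 -0.05 0 0 0 0 0" --pt "1 -0.04 0 0 0 0 0" --pt "1 0 0 0 0 0 0"

```text
time: 4.25
eef_pos: [0.4907, -0.0754, 0.0587]
tcp_rot: [-0.001, -0.045, 0.999, 0.0]
force: [-4.4, -0.4, 3.0]
finger_gap: 0.0001
```

```bash
python3 - <<'E'
from h import *
st();print(rel(cab(-.073,0,.058))*50)
E
```

```text
t4.2 tcp [ 0.4907 -0.0754  0.0587] yawY 95.1 tilt [-0.001  0.    -1.   ] F [-4.4 -0.4  3. ] gap 0.0001 j [ 0.05  0.67 -0.02  2.26  0.05  0.22  1.64]
[-5.68020692 -0.10184342  0.68541192]
```

>>> carry_out --pt "1 -0.04 0 0 0 0 0" --pt "1 -0.04 0 0 0 0 0" --pt "1 0 0 0 0 0 0"

```text
time: 4.55
eef_pos: [0.494, -0.0751, 0.0587]
tcp_rot: [-0.001, -0.045, 0.999, 0.0]
force: [-6.6, 0.2, 3.5]
finger_gap: -0.0003
```

```bash
python3 - <<'E'
from h import *
st();print(rel(cab(-.073,0,.058))*50)
E
```

```text
t4.5 tcp [ 0.494  -0.0751  0.0587] yawY 95.1 tilt [-0.003  0.    -1.   ] F [-6.6  0.2  3.5] gap -0.0003 j [ 0.05  0.67 -0.02  2.25  0.05  0.23  1.64]
[-2.35890066 -0.13173157  0.6445814 ]
```

Contact is growing like a spring; continue to the stop (about 13 N).

>>> carry_out --pt "1 -0.04 0 0 0 0 0" --pt "1 -0.04 0 0 0 0 0" --pt "1 0 0 0 0 0 0"

```text
time: 4.85
eef_pos: [0.4943, -0.075, 0.0585]
tcp_rot: [-0.005, -0.044, 0.999, 0.0]
force: [-14.9, -0.6, 11.5]
finger_gap: 0.0001
```

```bash
python3 - <<'E'
from h import *
st();print(rel(cab(-.073,0,.058))*50)
E
```

```text
t4.8 tcp [ 0.4943 -0.075   0.0585] yawY 95.1 tilt [-0.01 -0.   -1.  ] F [-14.9  -0.6  11.5] gap 0.0001 j [ 0.05  0.67 -0.02  2.25  0.05  0.24  1.64]
[-2.10070069 -0.14808593  0.43816269]
```

>>> carry_out --pt "1 0.8 0 -0.4 0 0 0" --pt "1 0.3 0 -0.9 0 0 0" --pt "1 0 0 -0.9 0 0 0" --pt "1 0 0 -0.9 0 0 0" --pt "0 0 0 -0.9 0 0 0" --pt "0 0 0 0 0 0 0" --pt "0 0 0 0 0 0 0" --pt "0 0 0 0 0 0 0"

```text
time: 5.65
eef_pos: [0.4445, -0.0795, 0.2582]
tcp_rot: [-0.0, -0.045, 0.999, 0.0]
force: [-0.5, 0.5, -0.0]
finger_gap: 0.0583
```

```bash
cat >>h.py <<'E'
def crop(n,f,x0,y0,x1,y1,k):
    im=arm.get_image(n);cv2.imwrite(f"pics/{f}_full.png",im[...,::-1]);cv2.imwrite(f"pics/{f}.png",cv2.resize(im[y0:y1,x0:x1,::-1],None,fx=k,fy=k,interpolation=cv2.INTER_CUBIC))
E
python3 - <<'E'
from h import *
st()
crop("side","s2",120,140,370,310,3.1);crop("top","t2",130,100,400,280,2.9)
E
```

```text
t5.7 tcp [ 0.4445 -0.0795  0.2582] yawY 95.1 tilt [-0.  0. -1.] F [-0.5  0.5 -0. ] gap 0.0583 j [ 0.09  0.27 -0.05  2.2   0.02  0.67  1.68]
```

View pics/s2.png

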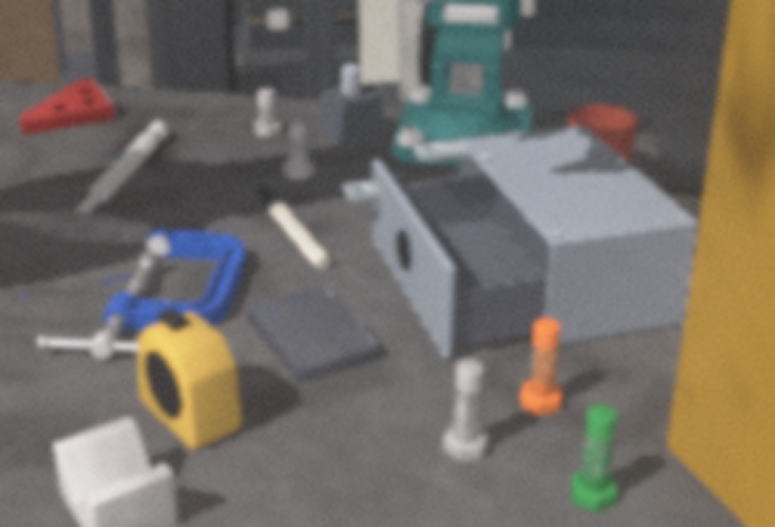

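View pics/t2.png

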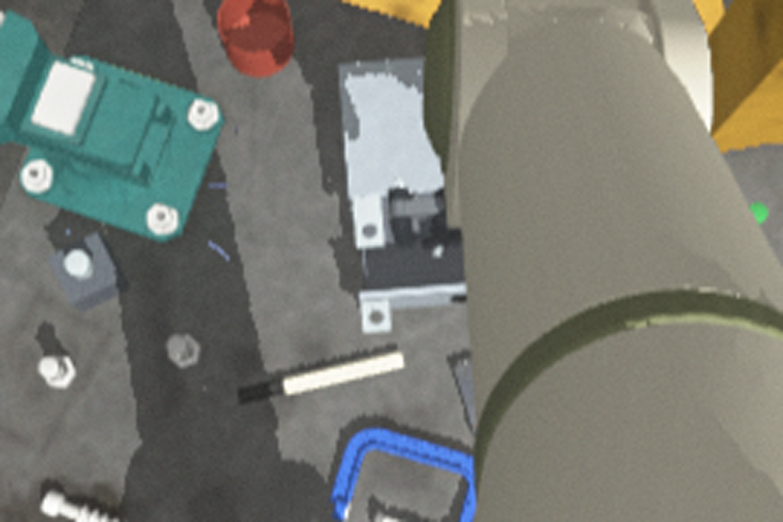

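```bash
python3 - <<'E'
from h import *
print(rel([.4438,-.2565,.12]),rel([.4438,-.2565,.042]))
# refine: side-view R and top occluded
E
```

```text
[ 0.31986255 -3.52518253  2.75207178] [ 0.31680416 -3.5256735   4.31206871]
```

>>> carry_out --pt "0.3 0 -0.9 0 0 0 0" --pt "0.3 0 -0.9 0 0 0 0" --pt "0.3 0 -0.9 0 0 0 0" --pt "0.3 0.3 -0.8 0 0 0 0" --pt "0.3 0 0 0.9 0 0 0" --pt "0.3 0 0 0.9 0 0 0" --pt "0.3 0 0 0.9 0 0 0" --pt "0.3 0 0 0 0 0 0"

```text
time: 6.55
eef_pos: [0.4423, -0.2538, 0.1181]
tcp_rot: [-0.005, -0.045, 0.999, 0.003]
force: [-0.4, -0.2, 1.0]
finger_gap: 0.06
```

```bash
python3 - <<'E'
from h import *
st();print(rel([.4438,-.2565,.042]))
crop("side","s3",200,180,370,310,4.4);crop("top","t3",280,100,420,250,4)
E
```

```text
t6.5 tcp [ 0.4423 -0.2538  0.1181] yawY 95.1 tilt [-0.01   0.005 -1.   ] F [-0.4 -0.2  1. ] gap 0.06 j [ 0.42  0.56 -0.01  2.2   0.01  0.39  2.06]
[-0.03897506 -0.06483413  1.52069451]
```

View pics/s3.png

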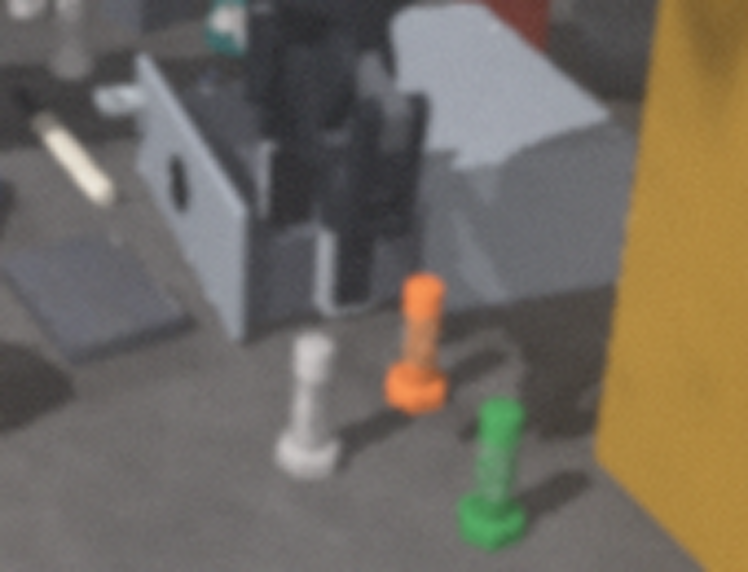

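```bash
python3 - <<'E'
from h import *
for p in ([.4449,-.291,.1],[.4396,-.217,.1],[.4438,-.2565,.06],[.4438,-.2565,.0]): q=proj("side",p);print(q,(q-[200,180])*4.4)
print((proj("side",[.4449,-.291,.042-.018])-[200,180])*4.4)
E
```

```text
[278.8 249.9] [346.72 307.56]
[265.1 228.1] [286.44 211.64]
[271.8 258.2] [315.92 344.08]
[270.3 284.8] [309.32 461.12]
[336.6  467.72]
```

View pics/t3.png

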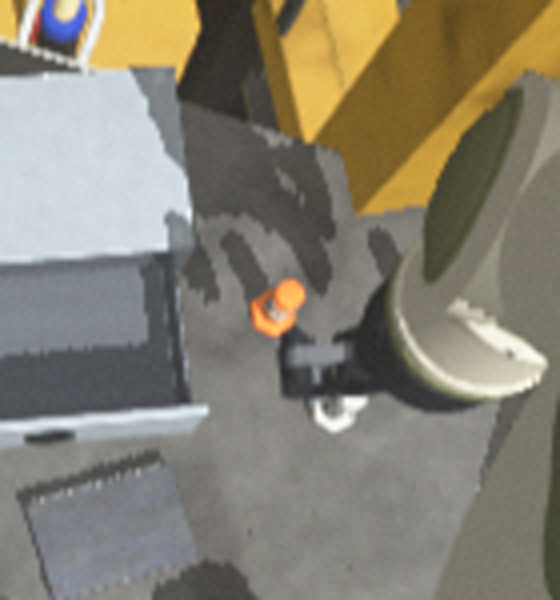

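>>> carry_out --pt "0.3 -0.04 -0.06 0.5 0 0 0" --pt "0.3 0 0 0.5 0 0 0" --pt "0.3 0 0 0.5 0 0 0" --pt "0.3 0 0 0 0 0 0" --pt "1 0 0 0 0 0 0" --pt "1 0 0 0 0 0 0" --pt "1 0 0 0 0 0 0" --pt "1 0 0 0 0 0 0" --grip_force 50

```text
time: 7.45
eef_pos: [0.4483, -0.2585, 0.0505]
tcp_rot: [0.001, -0.045, 0.999, -0.001]
force: [-0.7, 0.5, 11.9]
finger_gap: 0.0146
```

```bash
python3 - <<'E'
from h import *
st();print(rel([.4438,-.2565,.042]))
crop("side","s4",200,180,370,310,4.4)
E
```

```text
t7.5 tcp [ 0.4483 -0.2585  0.0505] yawY 95.1 tilt [ 0.002 -0.001 -1.   ] F [-0.7  0.5 11.9] gap 0.0146 j [ 0.42  0.69 -0.01  2.22  0.02  0.23  2.06]
[0.08581838 0.04762013 0.16994979]
```

View pics/s4.png

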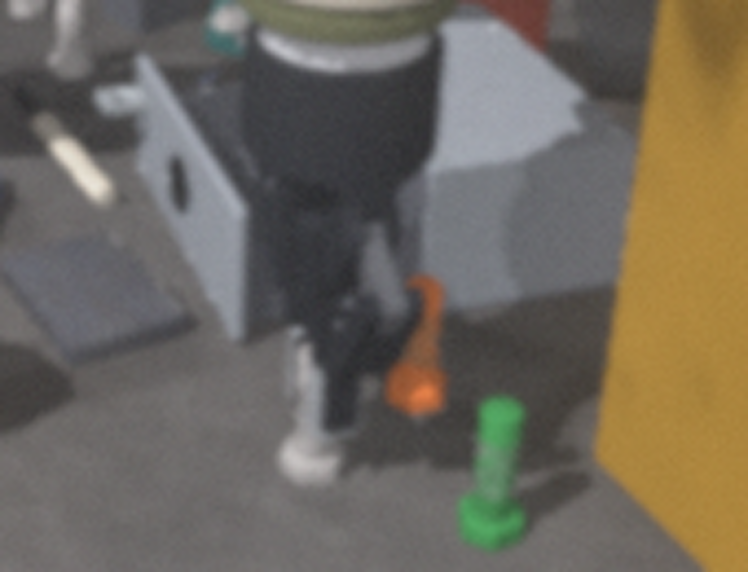

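>>> carry_out --pt "1 0 0 -0.3 0 0 0" --pt "1 0 0 -0.5 0 0 0" --pt "1 0 0 -0.9 0 0 0" --pt "1 0 0 -0.9 0 0 0" --pt "1 0 0 0 0 0 0"

```text
time: 8.0
eef_pos: [0.4495, -0.2593, 0.1846]
tcp_rot: [0.004, -0.044, 0.999, -0.002]
force: [1.1, -0.1, -1.4]
finger_gap: 0.0148
```

```bash
python3 - <<'E'
from h import *
st()
crop("side","s5",200,130,370,310,3.3)
E
```

```text
t8.0 tcp [ 0.4495 -0.2593  0.1846] yawY 95.1 tilt [ 0.009 -0.004 -1.   ] F [ 1.1 -0.1 -1.4] gap 0.0148 j [ 0.42  0.45 -0.01  2.14  0.01  0.53  2.06]
```

View pics/s5.png

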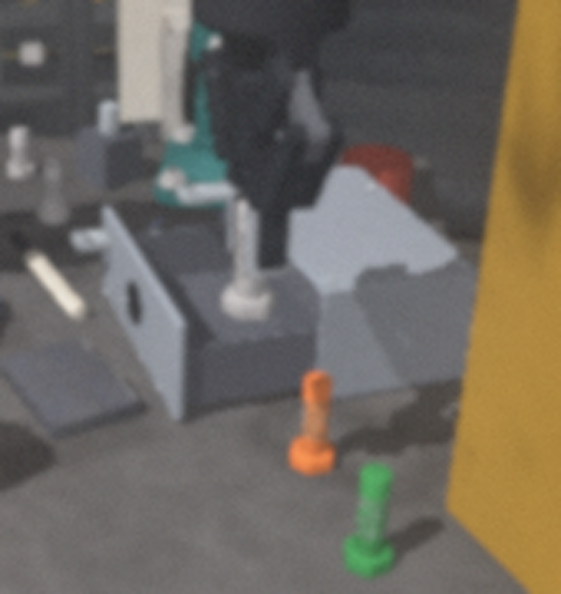

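```bash
python3 - <<'E'
from h import *
print(rel(cab(-.096,-.05,.185)),rel(cab(-.096,-.05,.066)), cab(-.096,-.05,.066))
E
```

```text
[-0.81867179  2.57629957 -0.06047942] [-0.80489049  2.58421912  2.3194675 ] [ 0.47799611 -0.12684725  0.066     ]
```

>>> carry_out --pt "1 -0.27 0.86 0 0 0 0" --pt "1 -0.27 0.86 0 0 0 0" --pt "1 -0.27 0.86 0 0 0 0" --pt "1 0 0 0 0 0 0" --pt "1 0 0 0.8 0 0 0" --pt "1 0 0 0.6 0 0 0" --pt "1 0 0 0 0 0 0"

```text
time: 8.75
eef_pos: [0.4741, -0.1256, 0.1055]
tcp_rot: [-0.003, -0.045, 0.999, 0.001]
force: [-0.3, -0.5, -0.9]
finger_gap: 0.0147
```

```bash
python3 - <<'E'
from h import *
st();print(rel(cab(-.096,-.05,.066)))
crop("side","s6",200,130,370,310,3.3);crop("top","t6",220,90,360,240,4)
E
```

```text
t8.8 tcp [ 0.4741 -0.1256  0.1055] yawY 95.2 tilt [-0.007  0.001 -1.   ] F [-0.3 -0.5 -0.9] gap 0.0147 j [ 0.14  0.57  0.    2.25 -0.    0.32  1.81]
[-0.08062009 -0.03298836  0.78855636]
```

View pics/s6.png

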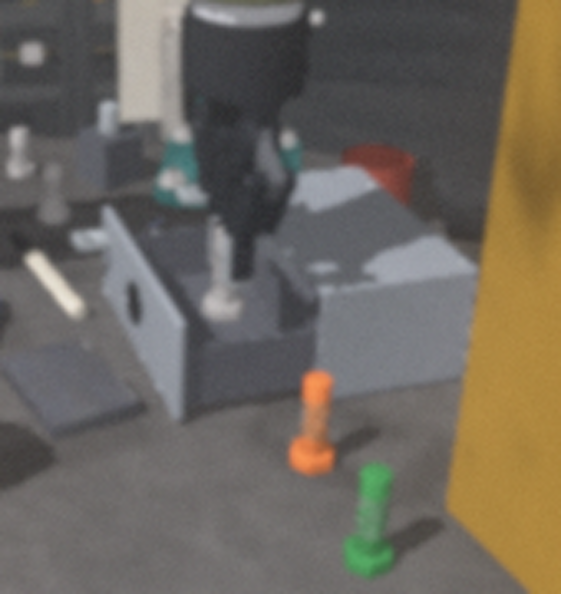

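View pics/t6.png

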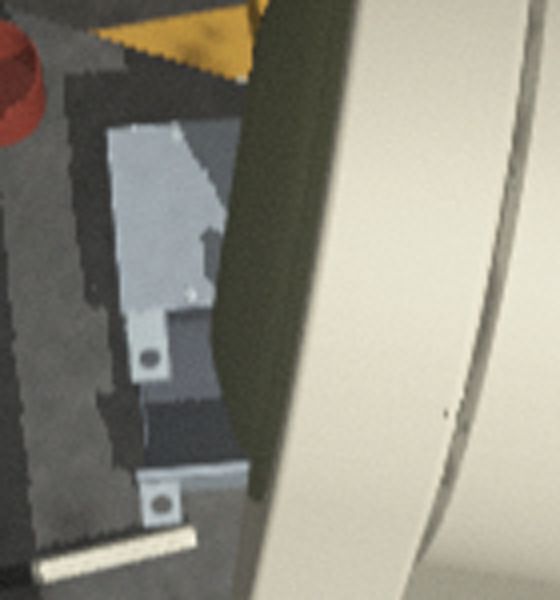

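>>> carry_out --pt "1 -0.08 0 0.4 0 0 0" --pt "1 0 0 0.2 0 0 0" --pt "1 0 0 0.12 0 0 0" --pt "1 0 0 0 0 0 0" --pt "1 0 0 0 0 0 0"

```text
time: 9.35
eef_pos: [0.4803, -0.1258, 0.0733]
tcp_rot: [0.0, -0.045, 0.999, -0.0]
force: [0.2, -0.5, -0.7]
finger_gap: 0.0144
```

```bash
python3 - <<'E'
from h import *
st()
E
```

```text
t9.3 tcp [ 0.4803 -0.1258  0.0733] yawY 95.1 tilt [ 0. -0. -1.] F [ 0.2 -0.5 -0.7] gap 0.0144 j [ 0.14  0.64  0.    2.26 -0.    0.25  1.81]
```

>>> carry_out --pt "1 0 0 0.1 0 0 0" --pt "1 0 0 0.08 0 0 0" --pt "1 0 0 0 0 0 0" --pt "0.65 0 0 0 0 0 0" --pt "0.6 0 0 0 0 0 0" --pt "0.6 0 0 0 0 0 0"

```text
time: 9.95
eef_pos: [0.4801, -0.1245, 0.0637]
tcp_rot: [-0.0, -0.045, 0.999, 0.001]
force: [-0.0, 4.6, -3.4]
finger_gap: 0.0341
```

```bash
python3 - <<'E'
from h import *
st()
crop("side","s7",200,130,370,310,3.3)
E
```

```text
t9.9 tcp [ 0.4801 -0.1245  0.0637] yawY 95.2 tilt [-0.001  0.001 -1.   ] F [-0.   4.6 -3.4] gap 0.0341 j [ 0.14  0.66 -0.    2.26 -0.    0.23  1.8 ]
```

View pics/s7.png

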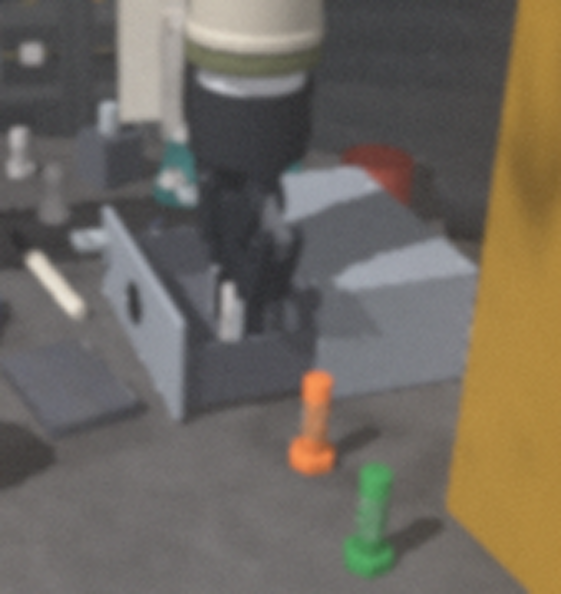

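>>> carry_out --pt "0.6 0 0.06 -0.1 0 0 0" --pt "0.6 0 0 -0.5 0 0 0" --pt "0.6 0 0 -0.9 0 0 0" --pt "0.6 0 0 -0.9 0 0 0" --pt "0.3 0 0 -0.9 0 0 0" --pt "0.3 0 0 0 0 0 0"

```text
time: 10.6
eef_pos: [0.4822, -0.1235, 0.2345]
tcp_rot: [0.005, -0.044, 0.999, -0.001]
force: [0.1, -0.6, -0.7]
finger_gap: 0.0594
```

```bash
python3 - <<'E'
from h import *
st()
crop("side","s8",120,130,370,310,3.2)
crop("top","t8",120,90,390,270,2.9)
E
```

```text
t10.6 tcp [ 0.4822 -0.1235  0.2345] yawY 95.1 tilt [ 0.009 -0.002 -1.   ] F [ 0.1 -0.6 -0.7] gap 0.0594 j [ 0.13  0.36  0.01  2.14 -0.01  0.63  1.8 ]
```

View pics/s8.png

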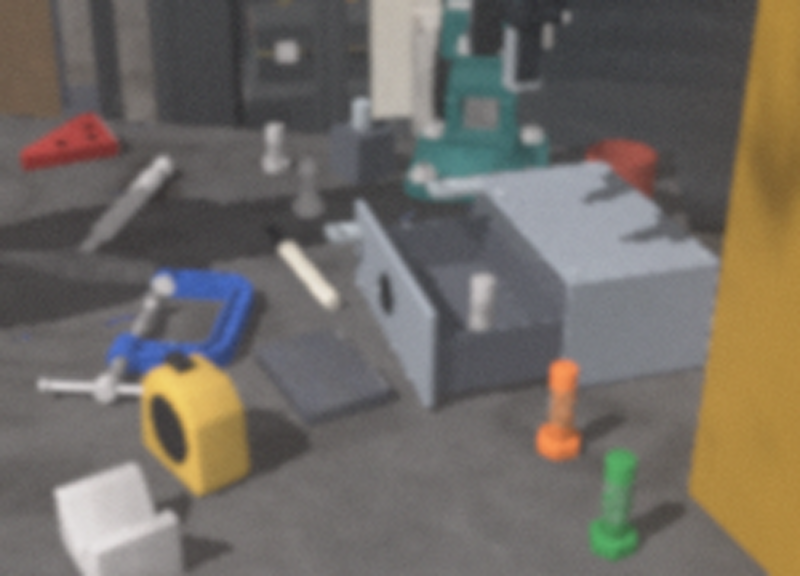

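View pics/t8.png

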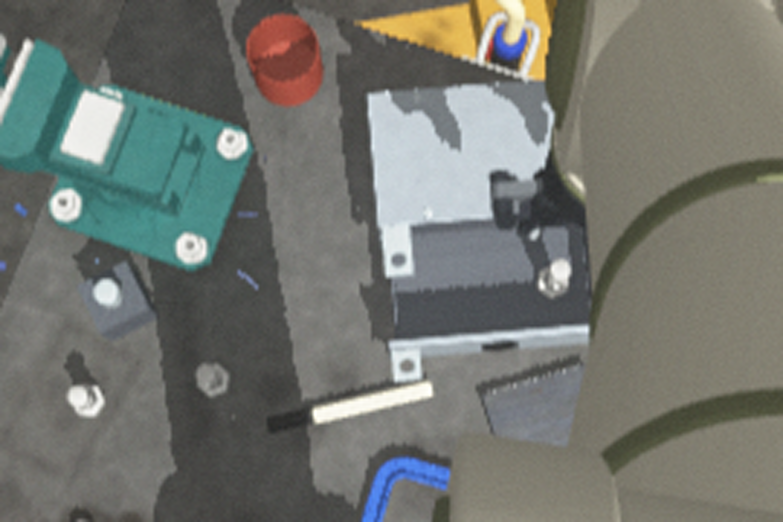

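```bash
python3 - <<'E'
from h import *
print(rel([.39,.148,.12]))
E
```

```text
[1.32586905 5.55985148 2.19659031]
```

>>> carry_out --pt "0.3 0 0.93 0 0 0 0" --pt "0.3 0 0.93 0 0 0 0" --pt "0.3 0.3 0.93 0 0 0 0" --pt "0.3 0.3 0.93 0 0 0 0" --pt "0.3 0.3 0.93 0 0 0 0" --pt "0.3 0.3 0.93 0 0 0 0" --pt "0.3 0.1 0 0.9 0 0 0" --pt "0.3 0 0 0.8 0 0 0" --pt "0.3 0 0 0.4 0 0 0" --pt "0.3 0 0 0 0 0 0"

```text
time: 11.7
eef_pos: [0.3884, 0.1487, 0.1208]
tcp_rot: [-0.003, -0.045, 0.999, -0.002]
force: [-0.0, -0.4, 0.0]
finger_gap: 0.0596
```

```bash
python3 - <<'E'
from h import *
st();print(rel([.39,.148,.046]))
crop("side","s9",140,100,340,280,3.3);crop("top","t9",120,90,300,270,3.3)
E
```

```text
t11.7 tcp [0.3884 0.1487 0.1208] yawY 95.2 tilt [-0.006 -0.003 -1.   ] F [-0.  -0.4  0. ] gap 0.0596 j [-0.49  0.5  -0.02  2.4   0.03  0.25  1.12]
[-0.03976305 -0.0128927   1.49601211]
```

View pics/s9.png

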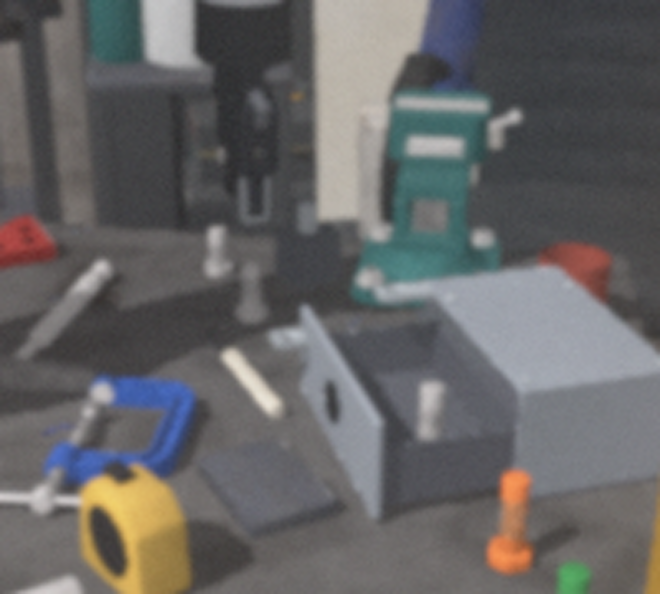

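View pics/t9.png

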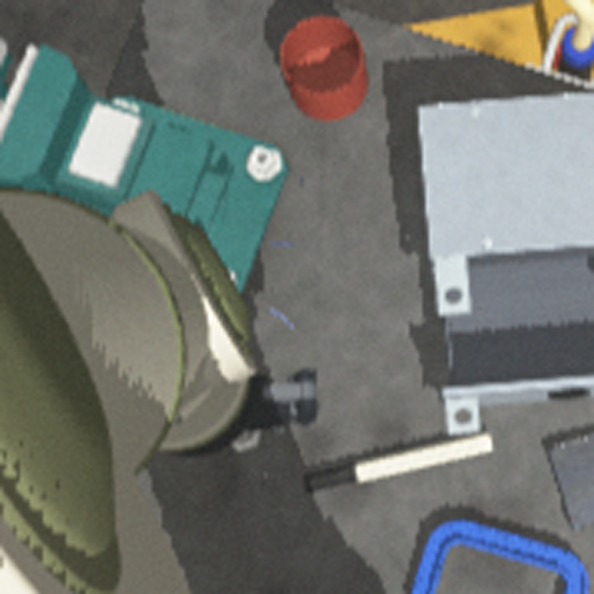

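>>> carry_out --pt "0.3 -0.04 0 0.5 0 0 0" --pt "0.3 0 0 0.5 0 0 0" --pt "0.3 0 0 0.3 0 0 0" --pt "0.3 0 0 0.15 0 0 0" --pt "0.3 0 0 0 0 0 0"

```text
time: 12.3
eef_pos: [0.392, 0.1477, 0.0655]
tcp_rot: [-0.003, -0.045, 0.999, -0.003]
force: [1.0, -0.5, 0.3]
finger_gap: 0.0595
```

```bash
python3 - <<'E'
from h import *
st();print(rel([.39,.148,.046]))
crop("side","s10",150,110,290,240,5)
E
```

```text
t12.3 tcp [0.392  0.1477 0.0655] yawY 95.1 tilt [-0.005 -0.006 -1.   ] F [ 1.  -0.5  0.3] gap 0.0595 j [-0.44  0.62 -0.08  2.43  0.48  0.11  0.67]
[0.03732289 0.01260737 0.39051096]
```

View pics/s10.png

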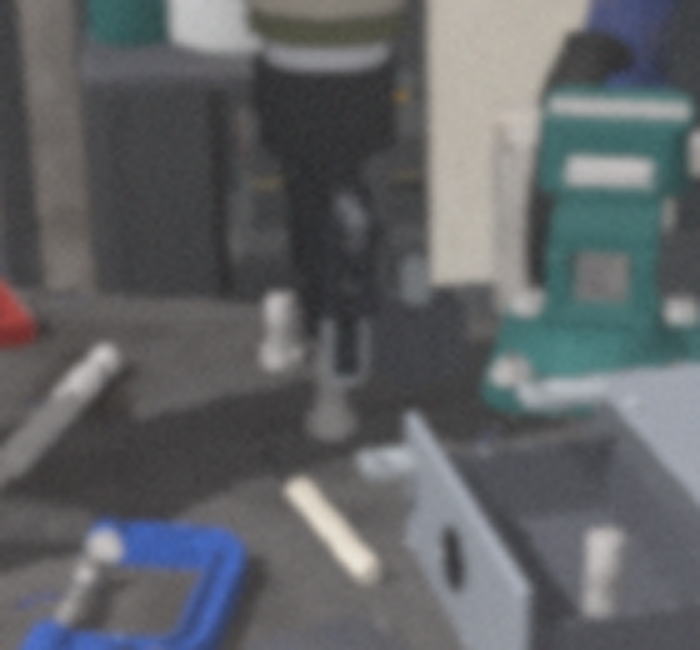

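>>> carry_out --pt "0.3 0 0 0 0.2 0.7 0" --pt "0.3 0 0 0 0.2 0.7 0" --pt "0.3 0 0 0 0 0 0"

```text
time: 12.65
eef_pos: [0.3931, 0.149, 0.0656]
tcp_rot: [-0.075, -0.044, 0.996, -0.026]
force: [-0.9, 0.1, -0.8]
finger_gap: 0.0601
```

```bash
python3 - <<'E'
from h import *
st();print(rel([.39,.148,.046]))
E
```

```text
t12.7 tcp [0.3931 0.149  0.0656] yawY 95.2 tilt [-0.148 -0.058 -0.987] F [-0.9  0.1 -0.8] gap 0.0601 j [-0.29  0.66 -0.28  2.31  0.4   0.38  0.74]
[0.00226818 0.00263208 0.39820843]
```

>>> carry_out --pt "0.3 0 0 0.2 0 0 0" --pt "0.3 0 0 0.18 0 0 0" --pt "0.3 0 0 0 0 0 0" --pt "1 0 0 0 0 0 0" --pt "1 0 0 0 0 0 0" --pt "1 0 0 0 0 0 0" --pt "1 0 0 0 0 0 0"

```text
time: 13.35
eef_pos: [0.3885, 0.1475, 0.0466]
tcp_rot: [-0.075, -0.045, 0.996, -0.027]
force: [-1.3, 1.3, 5.4]
finger_gap: 0.0145
```

```bash
python3 - <<'E'
from h import *
st();print(rel([.39,.148,.046]))
crop("side","s11",150,110,290,240,5)
E
```

```text
t13.3 tcp [0.3885 0.1475 0.0466] yawY 95.4 tilt [-0.147 -0.06  -0.987] F [-1.3  1.3  5.4] gap 0.0145 j [-0.32  0.69 -0.24  2.33  0.44  0.32  0.71]
[-0.03121787  0.00688812  0.00654947]
```

View pics/s11.png

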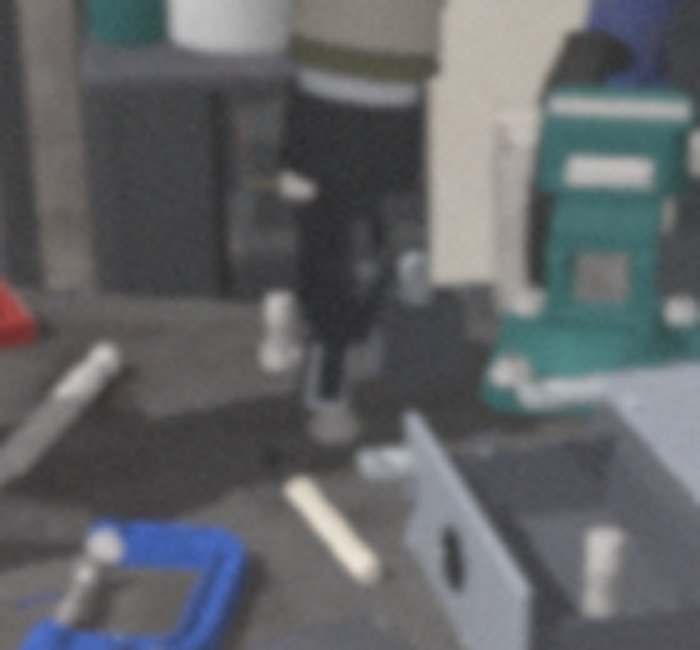

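>>> carry_out --pt "1 0 0 -0.4 0 0 0" --pt "1 0 0 -0.8 0 0 0" --pt "1 0 0 -0.9 0 0 0" --pt "1 0 0 -0.8 0 0 0" --pt "1 0 0 0 0 0 0"

```text
time: 13.9
eef_pos: [0.4123, 0.1568, 0.1935]
tcp_rot: [-0.072, -0.044, 0.996, -0.026]
force: [-0.0, -0.6, -0.9]
finger_gap: 0.0144
```

```bash
python3 - <<'E'
from h import *
st();print(rel(cab(-.104,0,.185)));print(rel(cab(-.104,0.0,.185))-rel(cab(-.104,0.0,.064)))
crop("side","s12",150,90,290,240,4)
E
```

```text
t13.9 tcp [0.4123 0.1568 0.1935] yawY 95.3 tilt [-0.141 -0.058 -0.988] F [-0.  -0.6 -0.9] gap 0.0144 j [-0.15  0.45 -0.45  2.18  0.25  0.72  0.88]
[-0.67846108 -4.75653393  0.28967539]
[ 0.35108014 -0.10910147 -2.39191129]
```

View pics/s12.png

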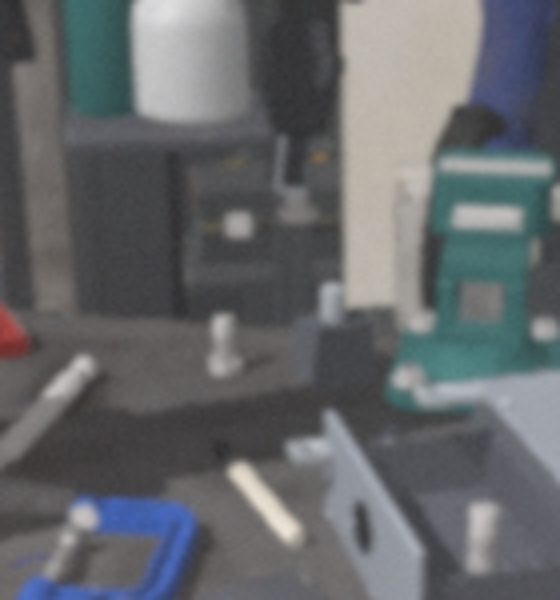

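>>> carry_out --pt "1 -0.13 -0.8 0.05 0 0 0" --pt "1 -0.13 -0.8 0.05 0 0 0" --pt "1 -0.12 -0.8 0.05 0 0 0" --pt "1 -0.1 -0.8 0.05 0 0 0" --pt "1 -0.1 -0.8 0.05 0 0 0" --pt "1 -0.1 -0.76 0.04 0 0 0" --pt "1 -0.12 0.04 0.8 0 0 0" --pt "1 -0.12 0.04 0.8 0 0 0" --pt "1 0 0 0 0 0 0" --pt "1 0 0 0 0 0 0"

```text
time: 14.95
eef_pos: [0.4619, -0.0785, 0.0996]
tcp_rot: [-0.077, -0.045, 0.996, -0.027]
force: [-0.1, -0.3, 0.2]
finger_gap: 0.0148
```

```bash
python3 - <<'E'
from h import *
st();print(rel(cab(-.104,0,.063)))
crop("side","s13",200,100,370,280,3.3)
E
```

```text
t14.9 tcp [ 0.4619 -0.0785  0.0996] yawY 95.4 tilt [-0.152 -0.061 -0.987] F [-0.1 -0.3  0.2] gap 0.0148 j [ 0.22  0.62 -0.3   2.2   0.45  0.55  1.21]
[-0.18626708  0.04187751  0.71011502]
```

View pics/s13.png

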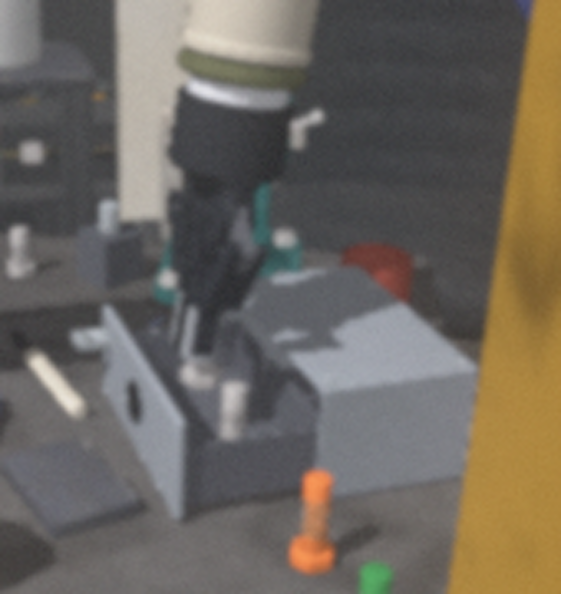

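>>> carry_out --pt "1 -0.1 0.02 0.3 0 0 0" --pt "1 -0.09 0.02 0.25 0 0 0" --pt "1 0 0 0.1 0 0 0" --pt "1 0 0 0 0 0 0" --pt "1 0 0 0 0 0 0"

```text
time: 15.5
eef_pos: [0.4673, -0.0781, 0.067]
tcp_rot: [-0.075, -0.045, 0.996, -0.027]
force: [0.5, 0.2, -1.2]
finger_gap: 0.0148
```

```bash
python3 - <<'E'
from h import *
st();print(rel(cab(-.104,0,.062)))
E
```

```text
t15.5 tcp [ 0.4673 -0.0781  0.067 ] yawY 95.3 tilt [-0.148 -0.061 -0.987] F [ 0.5  0.2 -1.2] gap 0.0148 j [ 0.19  0.67 -0.26  2.21  0.49  0.48  1.17]
[0.01984322 0.01449352 0.10300702]
```

>>> carry_out --pt "1 0 0 0.1 0 0 0" --pt "1 0 0 0 0 0 0" --pt "0.65 0 0 0 0 0 0" --pt "0.6 0 0 0 0 0 0" --pt "0.6 0 0 0 0 0 0" --pt "0.6 0 0 -0.5 0 0 0" --pt "0.6 0 0 -0.9 0 0 0" --pt "0.6 0 0 -0.9 0 0 0" --pt "0.3 0 0 -0.5 0 0 0" --pt "0.3 0 0 0 0 0 0"

```text
time: 16.5
eef_pos: [0.4893, -0.0696, 0.2031]
tcp_rot: [-0.072, -0.044, 0.996, -0.028]
force: [0.2, 0.0, 0.1]
finger_gap: 0.0595
```

```bash
python3 - <<'E'
from h import *
st();
crop("side","s14",140,100,370,280,3.3);crop("top","t14",120,90,340,270,3.3)
E
```

```text
t16.5 tcp [ 0.4893 -0.0696  0.2031] yawY 95.3 tilt [-0.142 -0.061 -0.988] F [0.2 0.  0.1] gap 0.0595 j [ 0.28  0.48 -0.4   2.07  0.32  0.8   1.32]
```

View pics/s14.png

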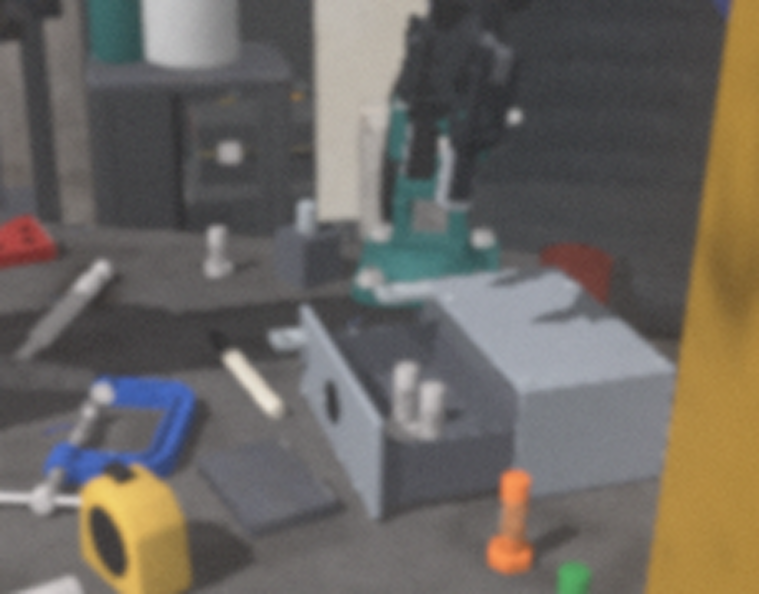

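View pics/t14.png

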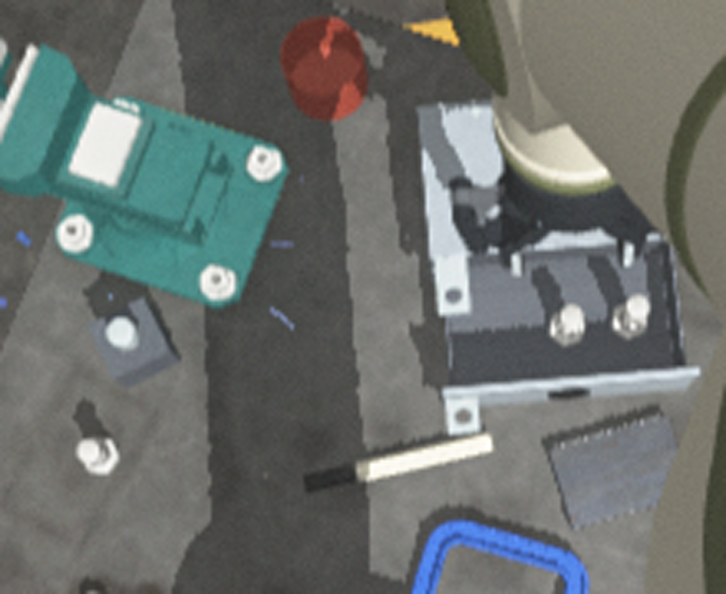

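```bash
python3 - <<'E'
from h import *
print(two((149.4,227.5),(140+217/3.3,100+232/3.3)), onz("top",120+93/3.3,90+453/3.3,.044),onz("top",120+98/3.3,90+457/3.3,.008))
print(rel([.372,.249,.19]));print(rel([.372,.249,.045])-rel([.372,.249,.19]))
E
```

```text
(array([0.37164092, 0.24594429, 0.04117085]), np.float64(0.0008873869183322608)) [0.37139798 0.2481015  0.044     ] [0.37205428 0.25310101 0.008     ]
[1.7015362  6.5697846  0.14440222]
[-0.44028071  0.13925842  2.86299843]
```

>>> carry_out --pt "0.3 0 0.9 0 0 0 0" --pt "0.3 0 0.9 0 0 0 0" --pt "0.3 0.3 0.9 0.02 0 0 0" --pt "0.3 0.3 0.9 0.02 0 0 0" --pt "0.3 0.3 0.9 0.02 0 0 0" --pt "0.3 0.3 0.9 0.02 0 0 0" --pt "0.3 0.3 0.9 0.02 0 0 0" --pt "0.3 0.2 0.27 0.04 0 0 0" --pt "0.3 -0.12 0.04 0.8 0 0 0" --pt "0.3 -0.1 0.03 0.7 0 0 0" --pt "0.3 0 0 0 0 0 0"

```text
time: 17.7
eef_pos: [0.369, 0.2475, 0.1105]
tcp_rot: [-0.079, -0.045, 0.995, -0.03]
force: [0.6, -0.8, 1.6]
finger_gap: 0.0597
```

```bash
python3 - <<'E'
from h import *
st();print(rel([.372,.249,.045]))
crop("side","s15",150,90,290,240,4)
E
```

```text
t17.7 tcp [0.369  0.2475 0.1105] yawY 95.4 tilt [-0.155 -0.066 -0.986] F [ 0.6 -0.8  1.6] gap 0.0597 j [-0.4   0.6  -0.41  2.23  0.33  0.54  0.6 ]
[-0.27132604  0.09132779  1.2792384 ]
```

View pics/s15.png

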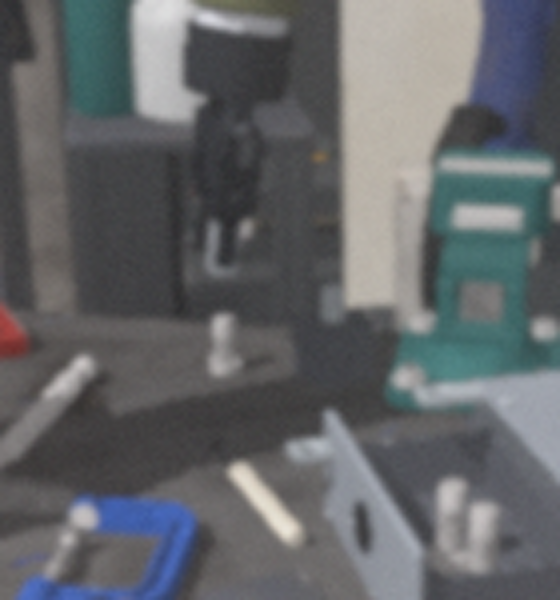

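>>> carry_out --pt "0.3 -0.1 0.03 0.4 0 0 0" --pt "0.3 -0.1 0.03 0.4 0 0 0" --pt "0.3 -0.07 0.03 0.3 0 0 0" --pt "0.3 0 0 0.15 0 0 0" --pt "0.3 0 0 0 0 0 0" --pt "0.3 0 0 0 0 0 0"

```text
time: 18.35
eef_pos: [0.3752, 0.2508, 0.0512]
tcp_rot: [-0.075, -0.045, 0.996, -0.027]
force: [-0.6, 0.2, -0.3]
finger_gap: 0.06
```

```bash
python3 - <<'E'
from h import *
st();print(rel([.372,.249,.045]))
crop("side","s16",170,110,270,220,5.4)
E
```

```text
t18.4 tcp [0.3752 0.2508 0.0512] yawY 95.3 tilt [-0.147 -0.061 -0.987] F [-0.6  0.2 -0.3] gap 0.06 j [-0.46  0.7  -0.32  2.25  0.41  0.4   0.54]
[ 0.04801313 -0.02397625  0.13379446]
```

View pics/s16.png

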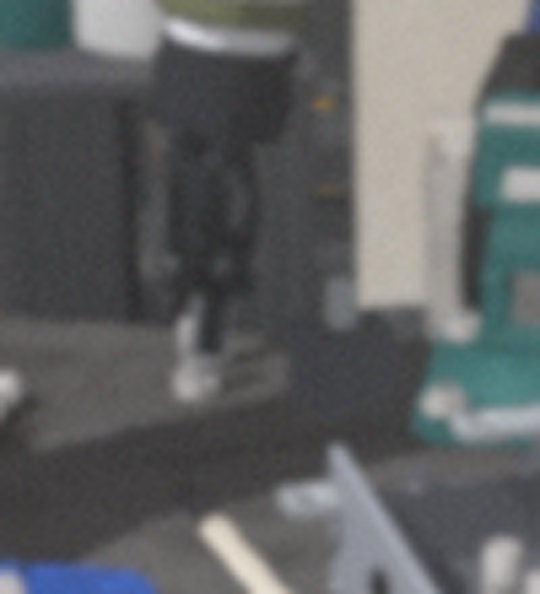

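>>> carry_out --pt "0.3 0.04 -0.02 0.1 0 0 0" --pt "0.3 0 0 0 0 0 0" --pt "1 0 0 0 0 0 0" --pt "1 0 0 0 0 0 0" --pt "1 0 0 0 0 0 0" --pt "1 0 0 0 0 0 0"

```text
time: 19.0
eef_pos: [0.3726, 0.25, 0.0461]
tcp_rot: [-0.075, -0.045, 0.996, -0.027]
force: [-0.9, 1.8, 5.4]
finger_gap: 0.014
```

```bash
python3 - <<'E'
from h import *
st()
E
```

```text
t19.0 tcp [0.3726 0.25   0.0461] yawY 95.4 tilt [-0.147 -0.06  -0.987] F [-0.9  1.8  5.4] gap 0.014 j [-0.47  0.71 -0.31  2.25  0.41  0.38  0.54]
```

>>> carry_out --pt "1 0 0 -0.4 0 0 0" --pt "1 0 0 -0.8 0 0 0" --pt "1 0 0 -0.9 0 0 0" --pt "1 0 0 -0.8 0 0 0" --pt "1 0 0 0 0 0 0"

```text
time: 19.5
eef_pos: [0.3961, 0.2598, 0.1931]
tcp_rot: [-0.072, -0.044, 0.996, -0.025]
force: [0.6, 0.2, -1.1]
finger_gap: 0.0142
```

```bash
python3 - <<'E'
from h import *
st();print(rel(cab(-.104,0.048,.185)));print(rel(cab(-.104,0.0,.185))-rel(cab(-.104,0.0,.064)))
crop("side","s17",150,60,320,240,3.3);crop("top","t17",120,90,340,270,3.3)
E
```

```text
t19.5 tcp [0.3961 0.2598 0.1931] yawY 95.3 tilt [-0.142 -0.057 -0.988] F [ 0.6  0.2 -1.1] gap 0.0142 j [-0.32  0.49 -0.5   2.11  0.24  0.75  0.69]
[-0.81745794 -5.87747919  0.30429071]
[ 0.35361734 -0.10623498 -2.39166655]
```

View pics/s17.png

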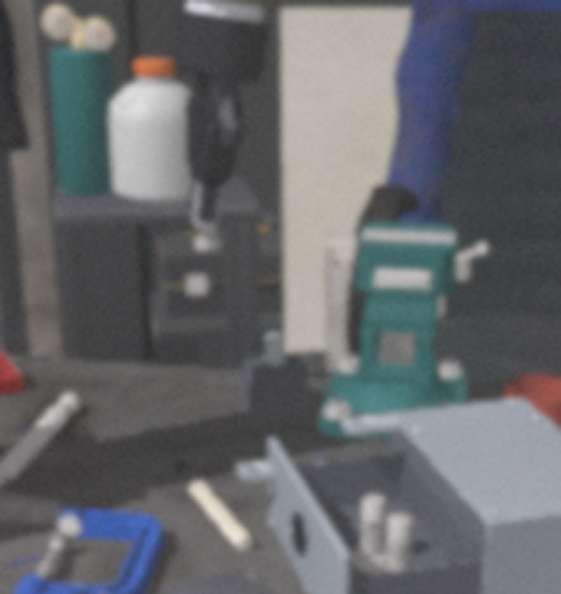

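>>> carry_out --pt "1 -0.1 -0.88 0.05 0 0 0" --pt "1 -0.1 -0.88 0.05 0 0 0" --pt "1 -0.1 -0.88 0.05 0 0 0" --pt "1 -0.1 -0.88 0.05 0 0 0" --pt "1 -0.1 -0.88 0.05 0 0 0" --pt "1 -0.04 -0.88 0.05 0 0 0" --pt "1 0 -0.68 0 0 0 0" --pt "1 -0.12 0.04 0.8 0 0 0" --pt "1 -0.1 0.03 0.7 0 0 0" --pt "1 0 0 0 0 0 0" --pt "1 0 0 0 0 0 0"

```text
time: 20.7
eef_pos: [0.4443, -0.0366, 0.1076]
tcp_rot: [-0.077, -0.045, 0.996, -0.027]
force: [-0.5, 0.1, -0.4]
finger_gap: 0.0143
```

```bash
python3 - <<'E'
from h import *
st();print(rel(cab(-.118,0.044,.062)))
crop("side","s18",200,100,340,240,4);crop("top","t18",230,120,340,230,5)
E
```

```text
t20.7 tcp [ 0.4443 -0.0366  0.1076] yawY 95.4 tilt [-0.152 -0.061 -0.987] F [-0.5  0.1 -0.4] gap 0.0143 j [ 0.16  0.59 -0.35  2.24  0.45  0.55  1.11]
[-0.21075139  0.06380224  0.88771822]
```

View pics/s18.png

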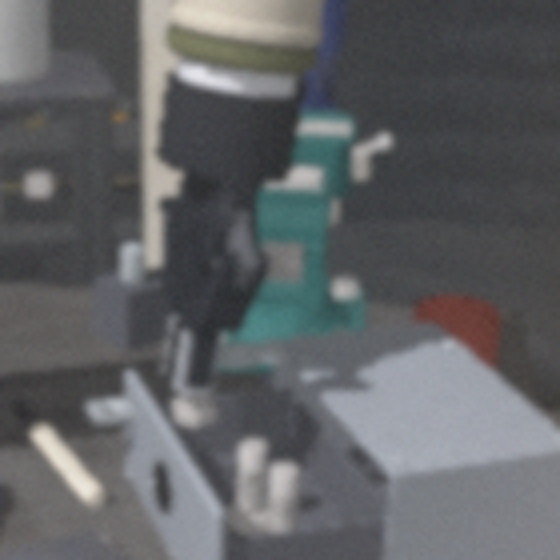

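View pics/t18.png

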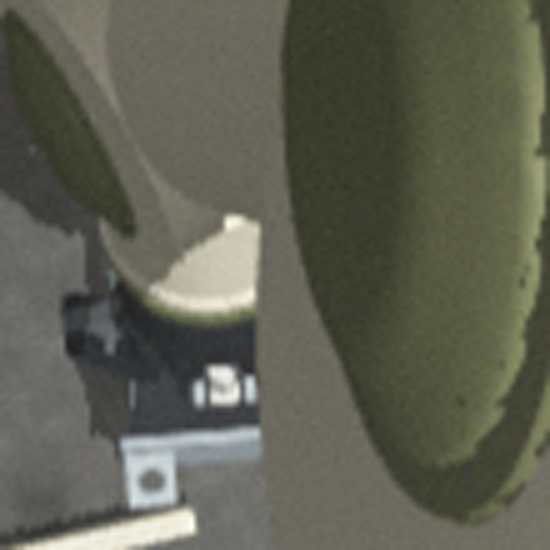

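>>> carry_out --pt "1 -0.11 0.03 0.35 0 0 0" --pt "1 -0.1 0.03 0.3 0 0 0" --pt "1 0 0 0.1 0 0 0" --pt "1 0 0 0 0 0 0" --pt "1 0 0 0 0 0 0"

```text
time: 21.3
eef_pos: [0.4501, -0.0353, 0.0704]
tcp_rot: [-0.075, -0.045, 0.996, -0.027]
force: [-0.5, 0.1, -1.2]
finger_gap: 0.0145
```

```bash
python3 - <<'E'
from h import *
st();print(rel(cab(-.118,0.044,.062)))
E
```

```text
t21.3 tcp [ 0.4501 -0.0353  0.0704] yawY 95.3 tilt [-0.147 -0.061 -0.987] F [-0.5  0.1 -1.2] gap 0.0145 j [ 0.12  0.66 -0.29  2.25  0.51  0.46  1.05]
[0.02287765 0.01494824 0.17361939]
```

>>> carry_out --pt "1 0 0 0.1 0 0 0" --pt "1 0 0 0.06 0 0 0" --pt "1 0 0 0 0 0 0" --pt "0.68 0 0 0 0 0 0" --pt "0.64 0 0 0 0 0 0" --pt "0.64 0 0 0 0 0 0"

```text
time: 21.9
eef_pos: [0.4488, -0.0358, 0.0617]
tcp_rot: [-0.075, -0.045, 0.996, -0.027]
force: [-0.1, -0.1, -0.2]
finger_gap: 0.0308
```

```bash
python3 - <<'E'
from h import *
st()
crop("side","s19",200,100,340,240,4)
E
```

```text
t21.9 tcp [ 0.4488 -0.0358  0.0617] yawY 95.3 tilt [-0.148 -0.061 -0.987] F [-0.1 -0.1 -0.2] gap 0.0308 j [ 0.11  0.68 -0.28  2.26  0.52  0.44  1.04]
```

View pics/s19.png

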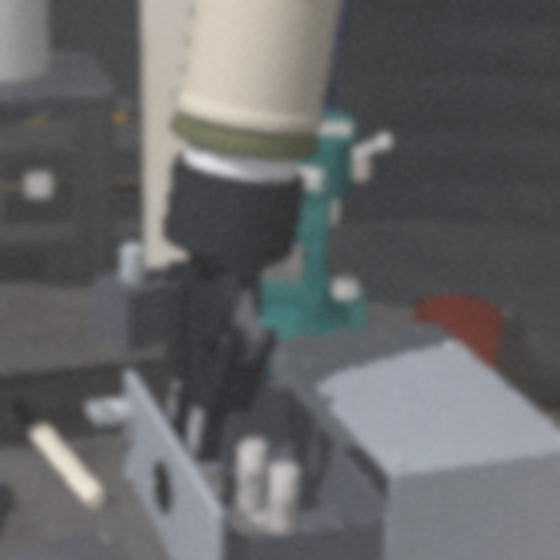

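>>> carry_out --pt "0.64 0.06 -0.02 -0.4 0 0 0" --pt "0.64 0.13 -0.04 -0.85 0 0 0" --pt "0.64 0.13 -0.04 -0.85 0 0 0" --pt "0.64 0.06 -0.02 -0.4 0 0 0" --pt "0.7 0 0 0 -0.2 -0.7 0" --pt "0.7 0 0 0 -0.2 -0.7 0" --pt "1 0 0 0 0 0 0" --pt "1 0 0 0 0 0 0"

```text
time: 22.75
eef_pos: [0.449, -0.036, 0.1884]
tcp_rot: [-0.004, -0.045, 0.999, -0.003]
force: [0.7, 0.6, -0.1]
finger_gap: 0.0004
```

```bash
python3 - <<'E'
from h import *
st();print(rel(cab(-.175,-0.045,.18)))
crop("side","s20",120,130,360,290,3.3);crop("top","t20",120,90,400,310,2.7)
E
```

```text
t22.8 tcp [ 0.449  -0.036   0.1884] yawY 95.1 tilt [-0.008 -0.007 -1.   ] F [ 0.7  0.6 -0.1] gap 0.0004 j [ 0.29  0.42 -0.45  2.25  0.36  0.55  1.22]
[ 1.16248844 -1.76076895  0.18898303]
```

View pics/s20.png

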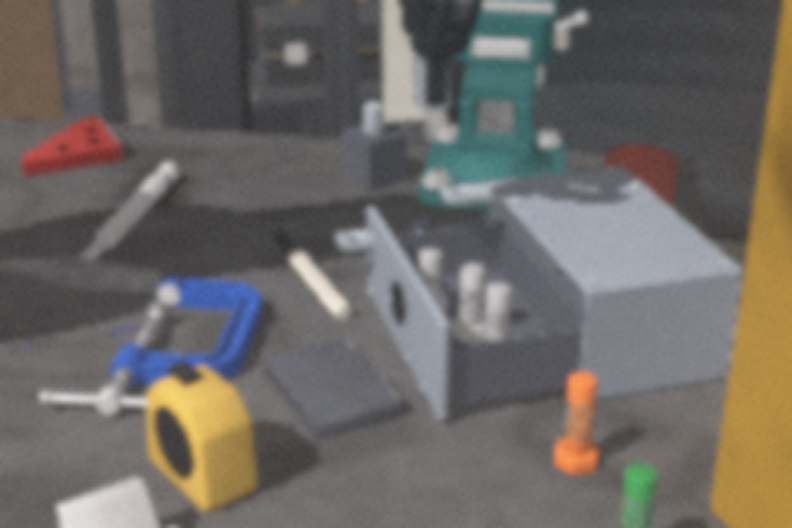

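View pics/t20.png

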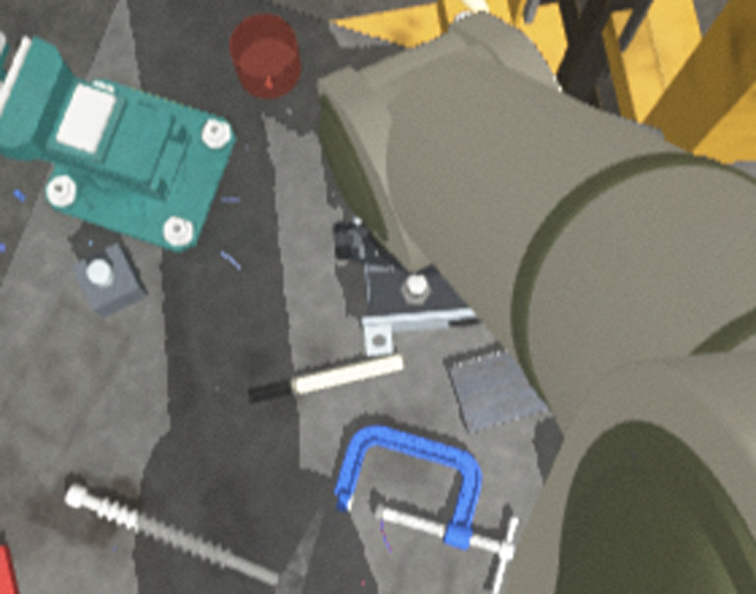

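>>> carry_out --pt "1 0.5 -0.8 0 0 0 0" --pt "1 0.5 -0.8 0 0 0 0" --pt "1 0.16 -0.16 0 0 0 0" --pt "1 0 0 0.8 0 0 0" --pt "1 0 0 0.6 0 0 0" --pt "1 0 0 0.4 0 0 0" --pt "1 0 0 0 0 0 0" --pt "1 0 0 0 0 0 0"

```text
time: 23.65
eef_pos: [0.3991, -0.1286, 0.0989]
tcp_rot: [-0.004, -0.046, 0.999, -0.003]
force: [-0.0, 0.1, 0.6]
finger_gap: -0.0001
```

```bash
python3 - <<'E'
from h import *
st();print(rel(cab(-.175,-0.045,.08)))
crop("side","s21",200,130,360,270,4);
E
```

```text
t23.6 tcp [ 0.3991 -0.1286  0.0989] yawY 95.2 tilt [-0.008 -0.006 -1.   ] F [-0.   0.1  0.6] gap -0.0001 j [ 0.34  0.55 -0.24  2.4   0.58  0.25  1.23]
[ 0.00219653 -0.00574063  0.37849605]
```

View pics/s21.png

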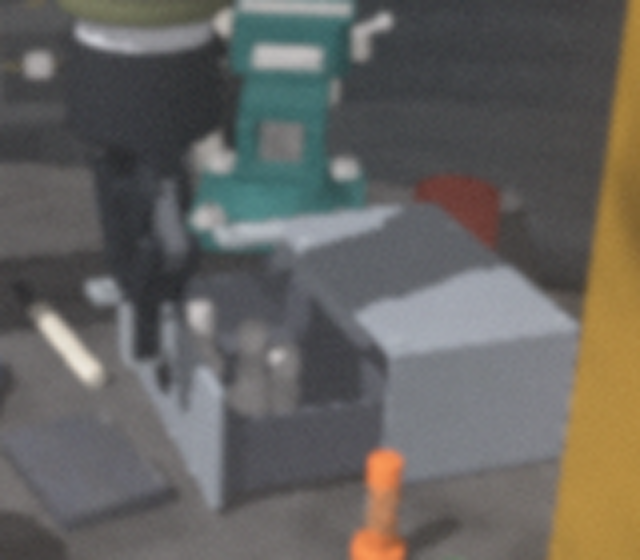

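>>> carry_out --pt "1 0 0 0.25 0 0 0" --pt "1 0 0 0.12 0 0 0" --pt "1 0 0 0 0 0 0" --pt "1 -0.1 0 0 0 0 0" --pt "1 -0.1 0 0 0 0 0" --pt "1 -0.1 0 0 0 0 0" --pt "1 -0.1 0 0 0 0 0" --pt "1 -0.15 0 0 0 0 0" --pt "1 -0.15 0 0 0 0 0" --pt "1 -0.15 0 0 0 0 0" --pt "1 -0.15 0 0 0 0 0"

```text
time: 24.8
eef_pos: [0.4487, -0.1247, 0.0802]
tcp_rot: [-0.004, -0.045, 0.999, -0.003]
force: [-4.3, 0.9, 2.9]
finger_gap: -0.0
```

```bash
python3 - <<'E'
from h import *
st();print(rel(cab(-.081,-0.045,.08))*50)
crop("side","s22",200,130,360,270,4);
E
```

```text
t24.8 tcp [ 0.4487 -0.1247  0.0802] yawY 95.1 tilt [-0.007 -0.006 -1.   ] F [-4.3  0.9  2.9] gap -0.0 j [ 0.32  0.62 -0.25  2.31  0.57  0.28  1.22]
[-43.98967379   0.24446716  -0.12201216]
```

View pics/s22.png

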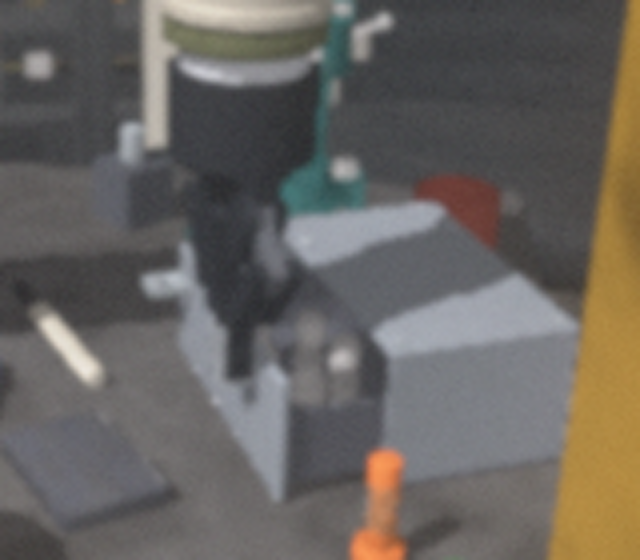

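Drawer moves in smoothly, the bolts still stand. 44 mm to shut, plus 8 to the stop.

>>> carry_out --pt "1 -0.15 0 0 0 0 0" --pt "1 -0.15 0 0 0 0 0" --pt "1 -0.15 0 0 0 0 0" --pt "1 -0.15 0 0 0 0 0" --pt "1 -0.15 0 0 0 0 0" --pt "1 -0.1 0 0 0 0 0" --pt "1 -0.06 0 0 0 0 0" --pt "1 0 0 0 0 0 0"

```text
time: 25.65
eef_pos: [0.4941, -0.1205, 0.0799]
tcp_rot: [-0.003, -0.045, 0.999, -0.003]
force: [-4.5, 2.4, 0.4]
finger_gap: 0.0001
```

```bash
python3 - <<'E'
from h import *
st();print(rel(cab(-.081,-0.045,.08))*50)
E
```

```text
t25.6 tcp [ 0.4941 -0.1205  0.0799] yawY 95.2 tilt [-0.006 -0.006 -1.   ] F [-4.5  2.4  0.4] gap 0.0001 j [ 0.33  0.64 -0.3   2.21  0.54  0.36  1.24]
[ 1.62928477  0.11167513 -0.13207768]
```

>>> carry_out --pt "1 -0.05 0 0 0 0 0" --pt "1 -0.05 0 0 0 0 0" --pt "1 -0.04 0 0 0 0 0" --pt "1 -0.04 0 0 0 0 0" --pt "1 0 0 0 0 0 0"

```text
time: 26.15
eef_pos: [0.5017, -0.1199, 0.0798]
tcp_rot: [-0.004, -0.045, 0.999, -0.003]
force: [-6.2, 3.2, 3.5]
finger_gap: 0.0001
```

```bash
python3 - <<'E'
from h import *
st();print(rel(cab(-.081,-0.045,.08))*50)
E
```

```text
t26.1 tcp [ 0.5017 -0.1199  0.0798] yawY 95.1 tilt [-0.008 -0.007 -1.   ] F [-6.2  3.2  3.5] gap 0.0001 j [ 0.33  0.65 -0.3   2.19  0.53  0.38  1.24]
[ 9.21298933  0.19858289 -0.17123869]
```

>>> carry_out --pt "1 -0.06 0 0 0 0 0" --pt "1 -0.05 0 0 0 0 0" --pt "1 0 0 0 0 0 0"

```text
time: 26.45
eef_pos: [0.5021, -0.1201, 0.0793]
tcp_rot: [-0.009, -0.045, 0.999, -0.004]
force: [-19.0, 2.1, 12.1]
finger_gap: 0.0003
```

```bash
python3 - <<'E'
from h import *
st();print(rel(cab(-.081,-0.045,.08))*50)
E
```

```text
t26.4 tcp [ 0.5021 -0.1201  0.0793] yawY 95.1 tilt [-0.017 -0.008 -1.   ] F [-19.    2.1  12.1] gap 0.0003 j [ 0.33  0.65 -0.31  2.19  0.53  0.39  1.25]
[ 9.60840973  0.40076358 -0.54572017]
```

At the stop (19 N, no further motion). Back off gently and watch.

>>> carry_out --pt "1 0.1 0 0 0 0 0" --pt "1 0.1 0 0 0 0 0" --pt "1 0.2 0 0 0 0 0" --pt "1 0.3 0 0 0 0 0" --pt "1 0.2 0 0 0 0 0" --pt "1 0 0 -0.8 0 0 0" --pt "0.5 0 0 -0.9 0 0 0" --pt "0.5 0 0 -0.9 0 0 0" --pt "0.4 0 0.9 0 0 0 0" --pt "0.4 0 0.9 0 0 0 0" --pt "0.4 0 0.9 0 0 0 0" --pt "0.4 0 0.9 0 0 0 0"

```text
time: 27.65
eef_pos: [0.4482, 0.0579, 0.2096]
tcp_rot: [-0.002, -0.044, 0.999, -0.003]
force: [0.5, 0.2, -0.1]
finger_gap: 0.0513
```

```bash
python3 - <<'E'
from h import *
st()
crop("side","s23",120,130,360,290,3.3);crop("top","t23",120,90,400,310,2.7)
E
```

```text
t27.6 tcp [0.4482 0.0579 0.2096] yawY 95.1 tilt [-0.004 -0.006 -1.   ] F [ 0.5  0.2 -0.1] gap 0.0513 j [ 0.14  0.39 -0.52  2.23  0.35  0.6   1.02]
```

View pics/s23.png

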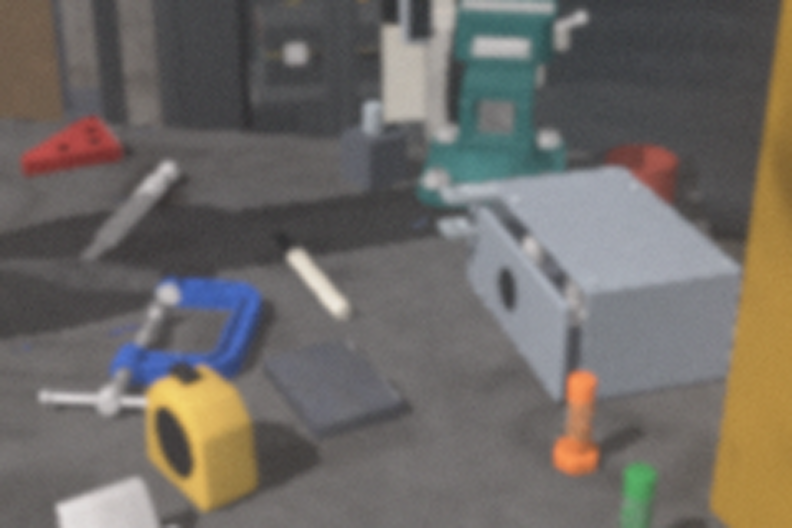

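View pics/t23.png

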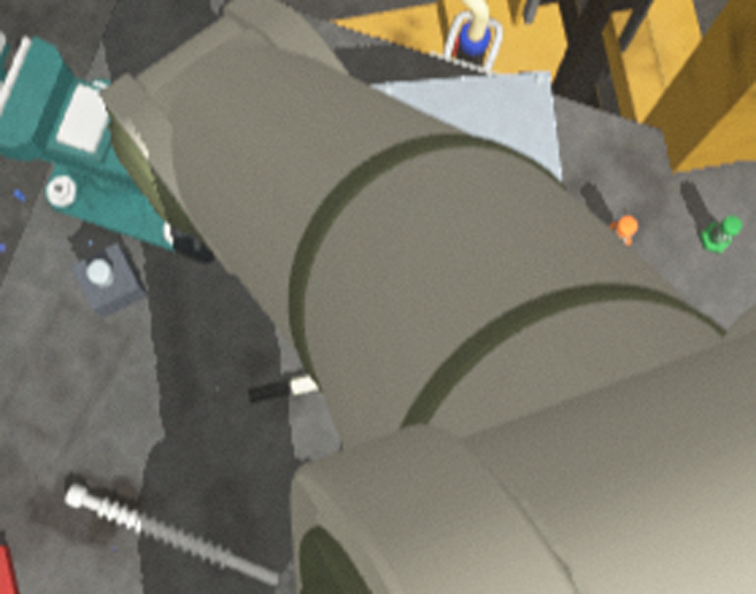

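```bash
python3 - <<'E'
from h import *
t=cv2.imread("pics/t23_full.png");s=cv2.imread("pics/s23_full.png")
cv2.imwrite("pics/pa.png",np.hstack([cv2.resize(t[170:215,135:180],(400,400),interpolation=cv2.INTER_NEAREST),cv2.resize(s[150:195,215:260],(400,400),interpolation=cv2.INTER_NEAREST)]))
g=cv2.cvtColor(t,cv2.COLOR_BGR2GRAY)[175:205,142:172];m=(g>150).astype(np.uint8);n,l,st_,c=cv2.connectedComponentsWithStats(m);print(st_[1:],c[1:]+[142,175])
g=cv2.cvtColor(s,cv2.COLOR_BGR2GRAY)[150:180,222:242];m=(g>125).astype(np.uint8);n,l,st_,c=cv2.connectedComponentsWithStats(m);print(st_[1:],c[1:]+[222,150])
for z in(.072,.061):print(onz("top",156.3,190.4,z))
print(two((156.3,190.4),(232.7,161.8)))
for p in ([.452,.227,.072],[.452,.227,.05]):print(proj("top",p),proj("side",p))
E
```

```text
[[10 11 10 10 75]] [[156.52 190.8 ]]
[[  8   0  12  21 154]] [[236.42207792 160.4025974 ]]
[0.45271566 0.22825439 0.072     ]
[0.45469071 0.23079476 0.061     ]
(array([0.45211266, 0.22872876, 0.07021378]), np.float64(0.001828558140122313))
[156.8 190.7] [233.1 161.4]
[158.9 192.4] [233.1 168.3]
```

View pics/pa.png

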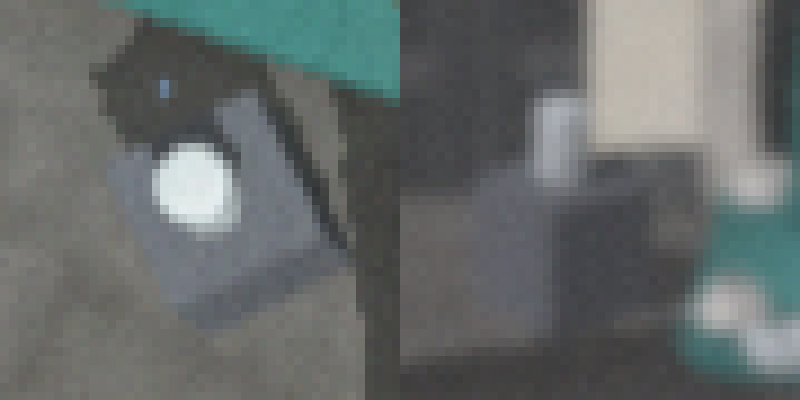

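```bash
python3 - <<'E'
from h import *
print(rel([.452,.2272,.21]),rel([.452,.2272,.11]))
E
```

```text
[-0.39645341  3.26427989 -0.01237376] [-0.40246502  3.27015529  1.98760857]
```

>>> carry_out --pt "0.4 -0.1 0.85 0 0 0 0" --pt "0.4 -0.1 0.85 0 0 0 0" --pt "0.4 -0.1 0.85 0 0 0 0" --pt "0.4 -0.1 0.72 0 0 0 0" --pt "0.4 0 0 0.8 0 0 0" --pt "0.4 0 0 0.8 0 0 0" --pt "0.4 0 0 0.4 0 0 0" --pt "0.4 0 0 0 0 0 0" --pt "0.4 0 0 0 0 0 0"

```text
time: 28.65
eef_pos: [0.4529, 0.2205, 0.1083]
tcp_rot: [-0.003, -0.045, 0.999, -0.003]
force: [0.6, -1.1, 0.4]
finger_gap: 0.0517
```

```bash
python3 - <<'E'
from h import *
st();print(rel([.452,.2272,.076]))
crop("side","s24",180,110,300,220,5);crop("top","t24",110,140,290,280,4)
E
```

```text
t28.6 tcp [0.4529 0.2205 0.1083] yawY 95.1 tilt [-0.006 -0.006 -1.   ] F [ 0.6 -1.1  0.4] gap 0.0517 j [-0.3   0.6  -0.38  2.2   0.52  0.43  0.56]
[0.00201219 0.13857784 0.64581567]
```

View pics/s24.png

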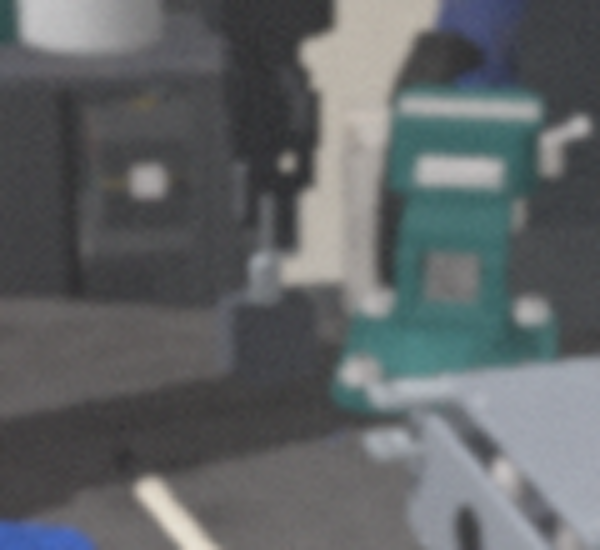

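View pics/t24.png

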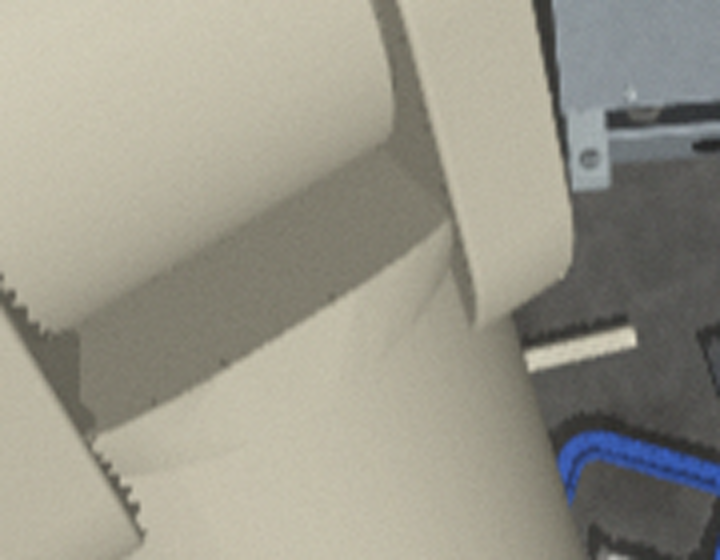

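>>> carry_out --pt "0.4 0 0.12 0 0 0 0" --pt "0.4 0 0 0.3 0 0 0" --pt "0.4 0 0 0.2 0 0 0" --pt "0.4 0 0 0.1 0 0 0" --pt "0.4 0 0 0 0 0 0" --pt "0.4 0 0 0 0 0 0"

```text
time: 29.35
eef_pos: [0.4518, 0.2265, 0.0781]
tcp_rot: [-0.003, -0.045, 0.999, -0.003]
force: [0.3, -0.0, -0.6]
finger_gap: 0.0512
```

```bash
python3 - <<'E'
from h import *
st();print(rel([.452,.2272,.076]))
crop("side","s25",180,110,300,220,5)
E
```

```text
t29.4 tcp [0.4518 0.2265 0.0781] yawY 95.2 tilt [-0.006 -0.007 -1.   ] F [ 0.3 -0.  -0.6] gap 0.0512 j [-0.36  0.65 -0.32  2.21  0.56  0.36  0.51]
[-0.00521043  0.01441737  0.04200657]
```

View pics/s25.png

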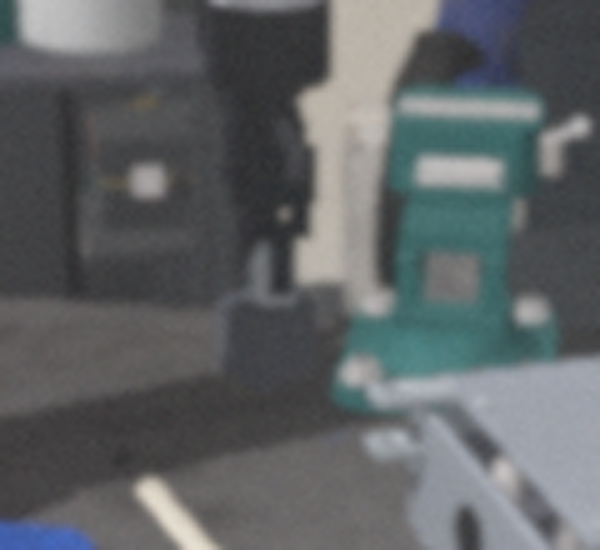

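Good; close on the knob.

>>> carry_out --pt "0.4 0 0.01 0.03 0 0 0" --pt "0.6 0 0 0 0 0 0" --pt "1 0 0 0 0 0 0" --pt "1 0 0 0 0 0 0" --pt "1 0 0 0 0 0 0" --pt "1 0 0 0 0 0 0" --grip_force 60

```text
time: 30.0
eef_pos: [0.452, 0.2281, 0.0769]
tcp_rot: [-0.003, -0.045, 0.999, -0.002]
force: [-1.3, 3.7, 5.6]
finger_gap: 0.0177
```

```bash
python3 - <<'E'
from h import *
st()
E
```

```text
t30.0 tcp [0.452  0.2281 0.0769] yawY 95.2 tilt [-0.005 -0.004 -1.   ] F [-1.3  3.7  5.6] gap 0.0177 j [-0.36  0.65 -0.31  2.21  0.56  0.36  0.51]
```

>>> carry_out --pt "1 0 0 -0.2 0 0 0" --pt "1 0 0 -0.5 0 0 0" --pt "1 0 0 -0.9 0 0 0" --pt "1 0 0 -0.4 0 0 0" --pt "1 0 0 0 0 0 0"

```text
time: 30.5
eef_pos: [0.4534, 0.2273, 0.1794]
tcp_rot: [-0.001, -0.044, 0.999, -0.003]
force: [0.4, -0.4, -0.9]
finger_gap: 0.0176
```

```bash
python3 - <<'E'
from h import *
st()
crop("side","s26",180,90,300,200,5)
E
```

```text
t30.5 tcp [0.4534 0.2273 0.1794] yawY 95.1 tilt [-0.003 -0.005 -1.   ] F [ 0.4 -0.4 -0.9] gap 0.0176 j [-0.23  0.49 -0.49  2.14  0.41  0.6   0.65]
```

View pics/s26.png

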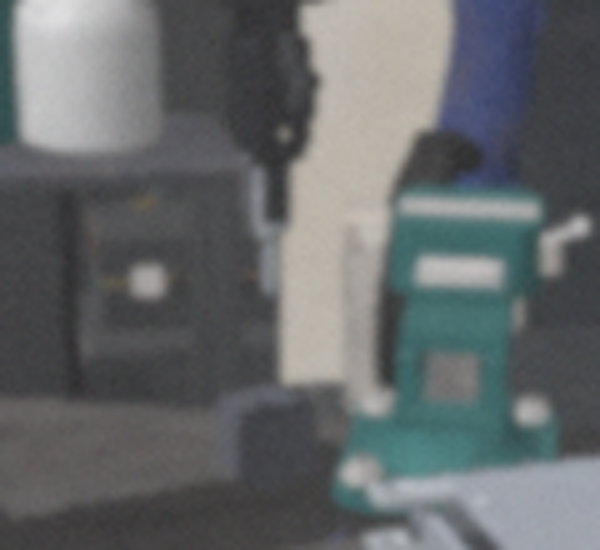

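```bash
python3 - <<'E'
from h import *
print(rel([.480,-.0005,.18]))
t=cv2.imread("pics/t24_full.png")
cv2.imwrite("pics/eye.png",cv2.resize(t[158:195,240:277],(740,740)[:2],interpolation=cv2.INTER_NEAREST)[:600])
E
```

```text
[-0.1387514  -4.57670997 -0.01711911]
```

View pics/eye.png

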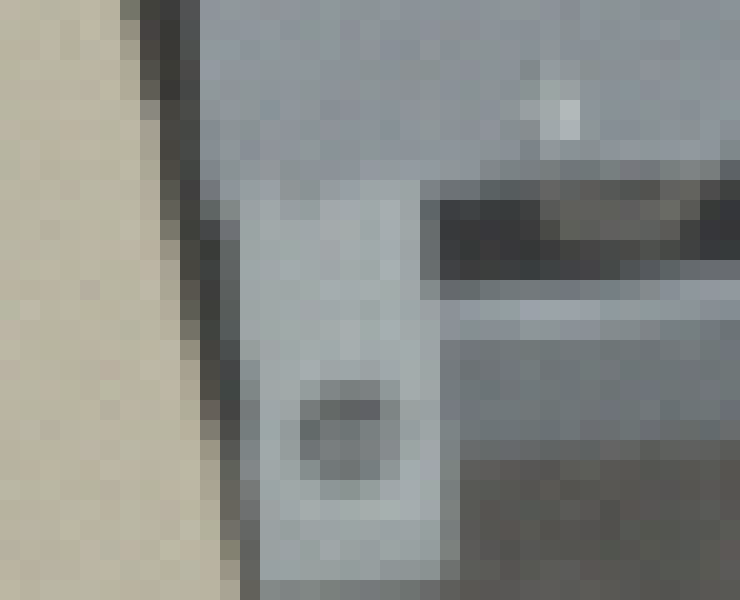

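```bash
python3 - <<'E'
from h import *
a=onz("top",256.85,179.25,.084);b=onz("top",257,186.5,.084);print(a,b,a-b)
print(rel([a[0],a[1],.18]))
E
```

```text
[4.80131819e-01 3.81636084e-04 8.40000000e-02] [ 4.63472042e-01 -2.57577910e-04  8.40000000e-02] [0.01665978 0.00063921 0.        ]
[-0.14293529 -4.55937955 -0.01724161]
```

>>> carry_out --pt "1 0 -0.85 0 0 0 0" --pt "1 0 -0.85 0 0 0 0" --pt "1 -0.05 -0.85 0 0 0 0" --pt "1 -0.05 -0.85 0 0 0 0" --pt "1 -0.04 -0.85 0 0 0 0" --pt "1 0 -0.33 0 0 0 0" --pt "1 0 0 0 0 0 0" --pt "1 0 0 0 0 0 0"

```text
time: 31.35
eef_pos: [0.4793, -0.0001, 0.1769]
tcp_rot: [-0.004, -0.044, 0.999, -0.003]
force: [0.0, 0.7, -0.1]
finger_gap: 0.0179
```

```bash
python3 - <<'E'
from h import *
st();print(rel([.480,-.0003,.16])*50)
crop("side","s27",210,110,310,220,5.4);crop("top","t27",220,130,320,230,5.5)
E
```

```text
t31.4 tcp [ 4.793e-01 -1.000e-04  1.769e-01] yawY 95.1 tilt [-0.008 -0.006 -1.   ] F [ 0.   0.7 -0.1] gap 0.0179 j [ 0.25  0.47 -0.5   2.2   0.43  0.57  1.08]
[-0.87410437 -0.19957933 16.92177237]
```

View pics/s27.png

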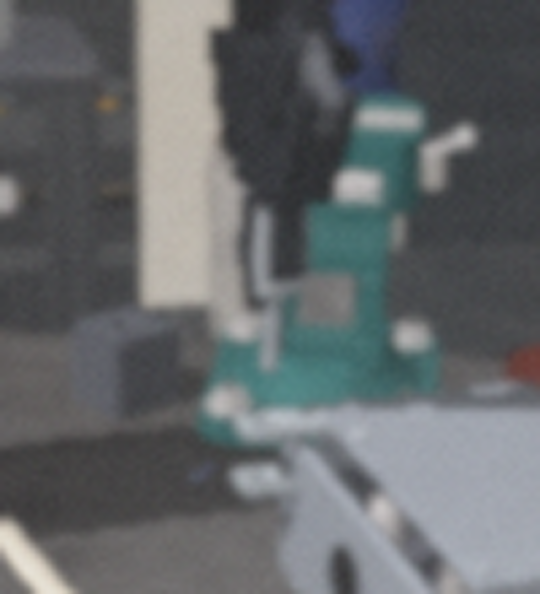

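View pics/t27.png

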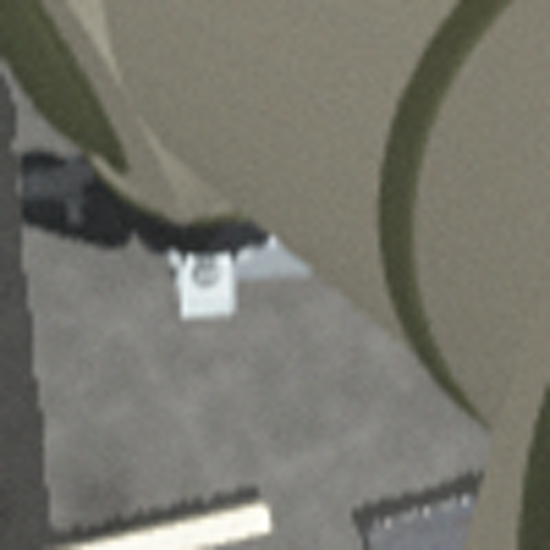

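```bash
python3 - <<'E'
from h import *
print(proj("side",[.4793,-.0001,.109]),proj("side",[.4793,-.0001,.140]))
s=cv2.imread("pics/s27_full.png")
cv2.imwrite("pics/e2.png",cv2.resize(s[155:205,240:290],(600,600),interpolation=cv2.INTER_NEAREST))
for nm,p in dict(eyeU=[.4802,0,.084],endU=list(cab(-.095,.076,.084)),eyeUb=[.4802,0,.079],eyeL=[.4802,0,.057],endUl=list(cab(-.095,.087,.084)),endUr=list(cab(-.095,.065,.084)),).items(): q=proj("side",p);print(nm,q,(q-[240,155]+.5)*12)
E
```

```text
[259.7 178.1] [260.1 165.9]
eyeU [259.7 187.7] [242.4 398.4]
endU [254.8 188.2] [183.6 404.4]
eyeUb [259.7 189.6] [242.4 421.2]
eyeL [259.4 197.8] [238.8 519.6]
endUl [253.4 186.4] [166.8 382.8]
endUr [256.2 190. ] [200.4 426. ]
```

View pics/e2.png

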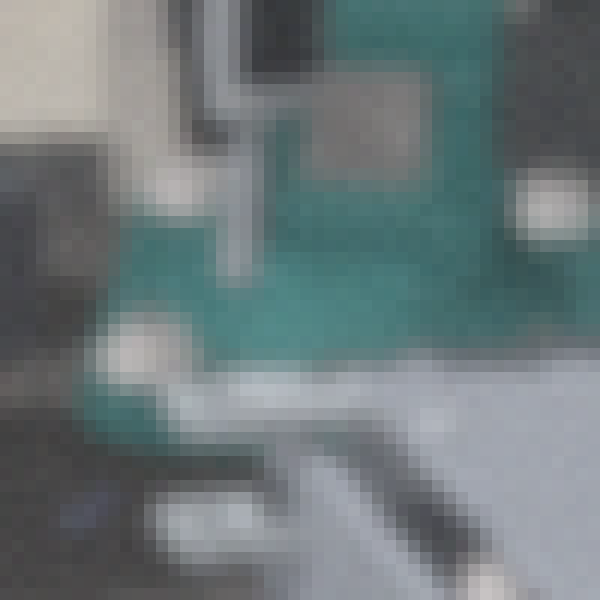

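>>> carry_out --pt "1 -0.02 0 0.1 -0.05 -0.07 0" --pt "1 0 0 0.1 0 0 0" --pt "1 0 0 0.1 0 0 0" --pt "1 0 0 0.05 0 0 0" --pt "1 0 0 0 0 0 0" --pt "1 0 0 0 0 0 0"

```text
time: 32.05
eef_pos: [0.4809, 0.0002, 0.1602]
tcp_rot: [0.0, -0.045, 0.999, -0.0]
force: [-0.0, 0.4, -1.2]
finger_gap: 0.0177
```

```bash
python3 - <<'E'
from h import *
st();o=arm.get_obs();w,x,y,z=o["tcp_rot"];print("tip",o["eef_pos"]+R.from_quat([x,y,z,w]).apply([0,0,.068]))
crop("side","s28",240,155,290,205,12)
E
```

```text
t32.0 tcp [4.809e-01 2.000e-04 1.602e-01] yawY 95.2 tilt [ 0.    -0.001 -1.   ] F [-0.   0.4 -1.2] gap 0.0177 j [ 0.23  0.5  -0.48  2.22  0.46  0.52  1.05]
tip [4.80893945e-01 2.06591518e-04 9.21725356e-02]
```

View pics/s28.png

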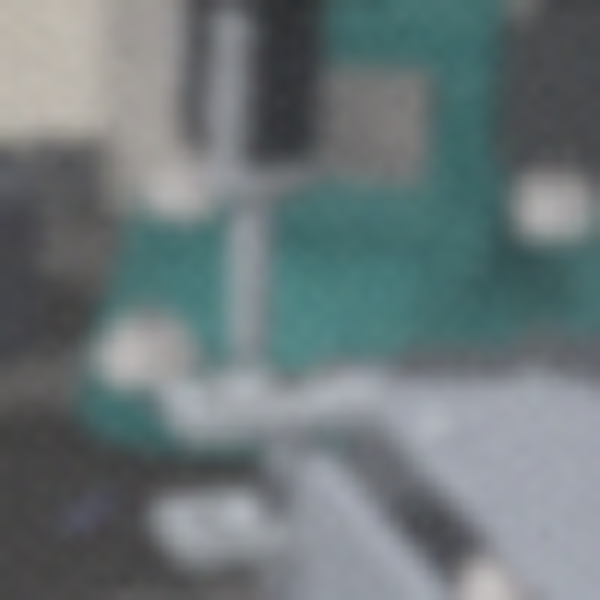

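>>> carry_out --pt "1 0.01 0 0.08 0 0 0" --pt "1 0 0 0.08 0 0 0" --pt "1 0 0 0.08 0 0 0" --pt "1 0 0 0.06 0 0 0" --pt "1 0 0 0 0 0 0"

```text
time: 32.6
eef_pos: [0.4801, 0.0001, 0.1447]
tcp_rot: [-0.0, -0.045, 0.999, -0.0]
force: [0.1, 0.6, -0.6]
finger_gap: 0.0178
```

```bash
cat >>h.py <<'E'
def tip():
    st();o=arm.get_obs();w,x,y,z=o["tcp_rot"];print("tip",(o["eef_pos"]+R.from_quat([x,y,z,w]).apply([0,0,.068])).round(4))
E
python3 - <<'E'
from h import *
tip()
E
```

```text
t32.6 tcp [4.801e-01 1.000e-04 1.447e-01] yawY 95.2 tilt [-0.    -0.001 -1.   ] F [ 0.1  0.6 -0.6] gap 0.0178 j [ 0.21  0.52 -0.45  2.23  0.49  0.48  1.03]
tip [0.4801 0.     0.0767]
```

>>> carry_out --pt "1 0 0 0.1 0 0 0" --pt "1 0 0 0.1 0 0 0" --pt "1 0 0 0.1 0 0 0" --pt "1 0 0 0.08 0 0 0" --pt "1 0 0 0.08 0 0 0" --pt "1 0 0 0 0 0 0"

```text
time: 33.2
eef_pos: [0.48, 0.0001, 0.1216]
tcp_rot: [-0.0, -0.045, 0.999, -0.0]
force: [-1.4, 0.4, -1.5]
finger_gap: 0.0177
```

```bash
python3 - <<'E'
from h import *
tip()
crop("side","s29",240,155,290,205,12)
E
```

```text
t33.2 tcp [4.800e-01 1.000e-04 1.216e-01] yawY 95.2 tilt [-0.001 -0.001 -1.   ] F [-1.4  0.4 -1.5] gap 0.0177 j [ 0.17  0.56 -0.41  2.25  0.54  0.42  0.99]
tip [0.48   0.     0.0536]
```

View pics/s29.png

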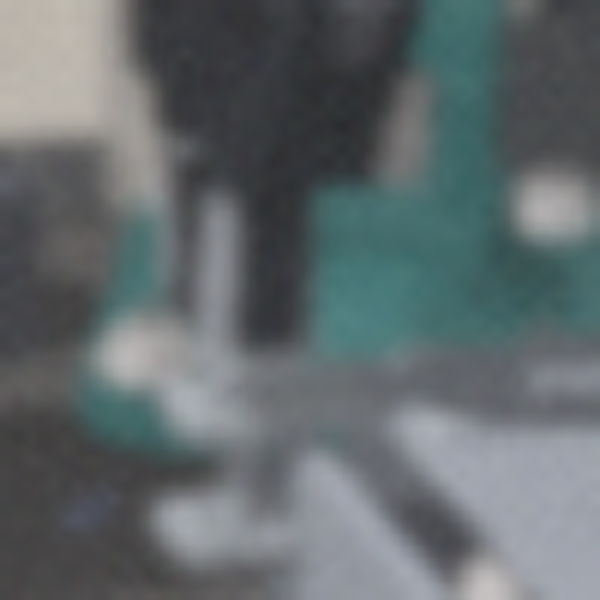

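>>> carry_out --pt "1 0 0 0.06 0 0 0" --pt "1 0 0 0.05 0 0 0" --pt "1 0 0 0.03 0 0 0" --pt "1 0 0 0 0 0 0"

```text
time: 33.65
eef_pos: [0.4802, 0.0001, 0.1152]
tcp_rot: [0.0, -0.045, 0.999, -0.0]
force: [-3.9, 0.7, 1.2]
finger_gap: 0.0176
```

```bash
python3 - <<'E'
from h import *
tip()
E
```

```text
t33.6 tcp [4.802e-01 1.000e-04 1.152e-01] yawY 95.2 tilt [ 0.    -0.001 -1.   ] F [-3.9  0.7  1.2] gap 0.0176 j [ 0.16  0.57 -0.39  2.25  0.55  0.41  0.97]
tip [0.4802 0.     0.0472]
```

>>> carry_out --pt "0.7 0 0 0 0 0 0" --pt "0.5 0 0 0 0 0 0" --pt "0.4 0 0 0 0 0 0" --pt "0.4 0 0 0 0 0 0" --pt "0.4 0 0 -0.3 0 0 0" --pt "0.4 0 0 -0.8 0 0 0" --pt "0.4 0 0 -0.9 0 0 0" --pt "0.4 0 0.9 0 0 0 0" --pt "0.4 0 0.9 0 0 0 0" --pt "0.4 0 0.9 0 0 0 0" --pt "0.4 0 0.9 0 0 0 0" --pt "0.4 0 0.9 0 0 0 0"

```text
time: 34.85
eef_pos: [0.46, 0.2257, 0.2152]
tcp_rot: [0.0, -0.045, 0.999, -0.0]
force: [1.1, -0.3, 0.2]
finger_gap: 0.0515
```

>>> carry_out --pt "0.4 0 0.9 0 0 0 0" --pt "0.4 0 0.9 0 0 0 0" --pt "0.4 0 0.9 0 0 0 0" --pt "0.4 0 0.9 0 0 0 0" --pt "0.4 0 0 0 0 0 0"

```text
time: 35.35
eef_pos: [0.4418, 0.4107, 0.2154]
tcp_rot: [0.0, -0.048, 0.999, 0.002]
force: [0.2, -0.0, 0.5]
finger_gap: 0.0511
```

```bash
python3 - <<'E'
from h import *
st()
crop("side","s30",240,155,290,205,12);crop("top","t30",230,100,340,200,5.5)
for p in ([.4803,0,.084+.026],[.4803,0,.088],[.4803,0,.047]):print(proj("top",p),proj("side",p))
E
```

```text
t35.4 tcp [0.4418 0.4107 0.2154] yawY 95.5 tilt [ 0.     0.005 -1.   ] F [ 0.2 -0.   0.5] gap 0.0511 j [-0.47  0.55 -0.54  1.9   0.39  0.79  0.44]
[257.  176.8] [260.1 177.7]
[257.  178.8] [259.8 186.2]
[257.  182.4] [259.3 201.4]
```

View pics/s30.png

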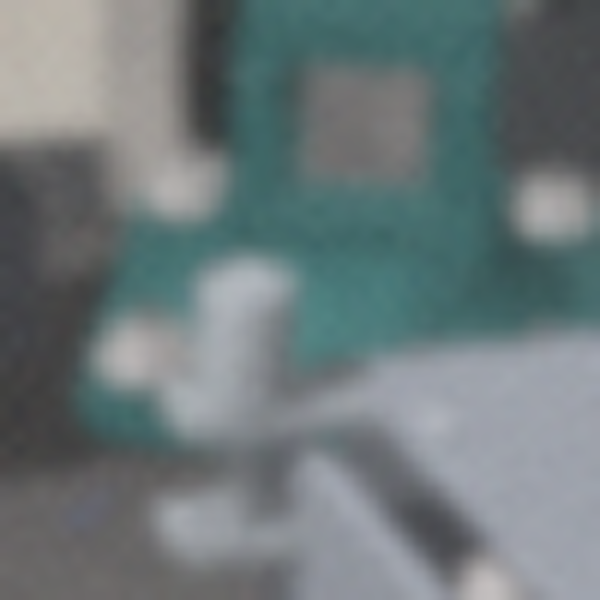

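View pics/t30.png

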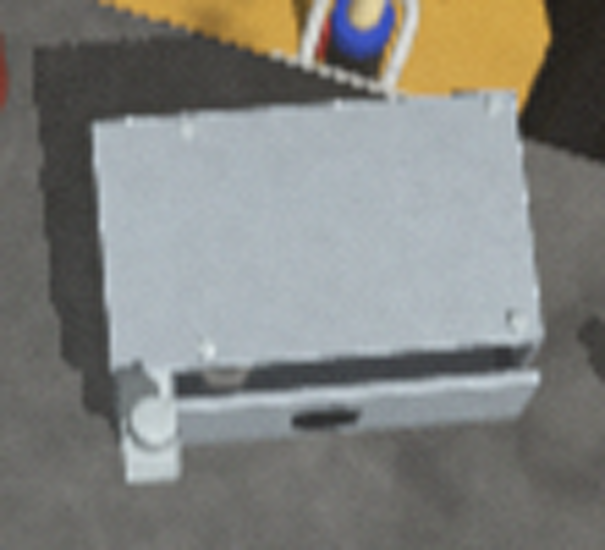

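View pics/t30_full.png

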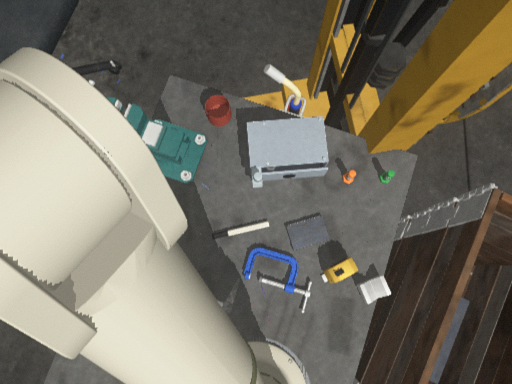

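View pics/s30_full.png

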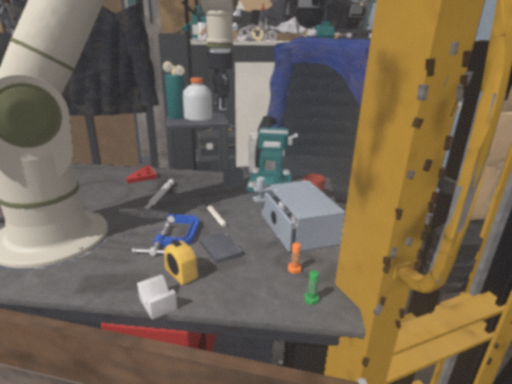

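```bash
python3 - <<'E'
from h import *
print(arm.job_done())
E
```

```text
the job is handed in; nothing more can be done
None
```

The job is done and handed in at about 35 s on the robot's clock; no verdict was reported.

- **Drawer opened:** I pressed the front once to the stop, at about 15 N, and it sprang fully out.
- **Bolts:** I found three grey hex bolts (about 60, 52 and 44 mm) and put all three into the drawer. I saw no fourth in either view. The orange and green look-alikes were left where they stood.
- **Drawer closed:** I pushed it in to the stop, where the force rose to 19 N with no further travel, then backed off. It stayed shut, so the latch is holding it.
- **Lock pin:** I lowered it through both eyes. Just before release its tip measured 47.2 mm above the bench, against 47 mm when fully home.

In the last pictures the collar sits on the upper eye, the drawer is shut, no grey bolt is left on the bench, and the gripper is clear. The bystanders in view are where they were; the arm hid part of the bench from the top camera.

Two things were not clean:
- While I was releasing the first bolt, a finger touched the drawer's side wall with about 5 N. Nothing moved, and I corrected it.
- The pin met about 4 N of sideways contact when fully seated. I did not look into the cause, but the pin stayed home after release.

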